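Clamp coin boxes in the bank's carrier and set its time lock

ROBOT

A 6-joint arm with a two-finger parallel gripper is mounted at the origin on the work surface. World frame = base frame: x ahead of the robot, y to its left, z up, the work surface at z = 0. Lengths are in mm, angles in rad, forces in N, time in s.
With the tool pointing down it reaches from about 425 to 925 mm from the base axis. Payload 12.5 kg.
Tool frame: the origin (TCP) lies where the fingers leave the gripper's body, on its centre line; the fingertips stand 73 mm ahead of it and the grasp point (between the pads) lies 54 mm ahead of it; z points along the fingers, y is the line along which they close (so a half turn about z gives the same grasp; the last joint's range is limited). The gripper opens to 85 mm and grips with 20 to 120 N. Pads are 22 mm wide; open, the fingers measure 114 mm over their backs; the gripper's body (76 mm by 85 mm) begins 54 mm behind the grasp point. The pads swing forward as they close: fully open they stand 13 mm farther back than shut.
Start: joints at [-0.106, 0.491, 1.559, -0, 1.092, -0.106], TCP at [625.009, 0.022, 303.927] pointing down, gripper open.
Joint ranges: [-3.1, 3.1], [-0.84, 2.19], [0.05, 2.79], [-1.13, 4.28], [0.06, 2.93], [-2.69, 2.69]. Speed limits (rad/s): [2.22, 2.22, 2.79, 3.14, 3.14, 3.14].

INTERFACE

Orientations are given as [roll, pitch, yaw] about the fixed x, y, z axes, in that order (R = Rz(yaw) Ry(pitch) Rx(roll)).
In Python, from cell import * gives the robot as it stands.
- The arm moves only by the tool send_rows, never from a script. Its argument "rows" is a list of rows, each a list of 7 numbers: the shift along the tool's x, y, z in mm, then the turn, a rotation vector about the tool's x, y, z in degrees, then the finger opening in mm, from 0 to 85.4. In form: [[dx, dy, dz, wx, wy, wz, claw], ...]. A call has 1 to 5 rows; each row is the pose to reach, as a shift and turn from the pose commanded when the call began, along the tool's axes at that moment; what a row does not reach only later rows make up. A row lasts 1/8 s, in which the tool goes at most 62.5 mm and 10.7 degrees, less where a joint would pass 70% of its speed; a pose out of reach is approached as far as the arm can. A call with a gripper value outside its range is refused whole. The fingers move at their own pace and stop on an object; "squeeze" is the grip in N (left out, the last holds). Time passes only in rows, so rows that repeat a pose let the fingers close. It gives the time, the measured TCP pose, the force, the opening and the grip force at its end, in the units of the state.
- get_obs(): the state, without advancing time (a new reading comes with each control period).
- grab_frame(name): name is "scene" or "side" or "wrist"; returns a dict with "frame" (480x640x3 uint8, red, green, blue), "fx", "fy", "cx", "cy" (pixels), "cam_to_world" (4x4, takes a point from camera to world coordinates); the wrist camera has in their place "mount" (4x4, takes a point from camera to tool coordinates, whose origin is the TCP and whose axes are the flange's). Camera axes: x right, y down, z forward; pixel columns grow to the right and rows downward; lengths in mm; the calibration is good to about 2 mm. A picture is of the moment at which its call begins: read the wrist's pose just before it. There is no depth.
- hand_in(): hands the job in; it is judged then, once.
The state is a dict: "t": time; "q": joint angles; "qd": joint speeds; "joint_efforts": joint torques, N m; "tool_pos": TCP position; "eef_rot": TCP orientation; "force": force on the tool from outside, world axes, zero at the start; "ft_torque": the same for the moment, N m; "opening": finger opening in mm; "gripper_force": force on a finger pad.
Only numpy, scipy, OpenCV 4.12 (cv2) and the standard library are available. Lean on these libraries where they do the work, as an engineer would, in place of code of your own. Each camera call takes 0.05 s, during which the arm holds its last target. There are 200 camera calls.

TASK

Get the coin carrier ready for collection: take the empty black basket out of the carrier's bay and hang it by its handle on the hook stand, then stand every grey coin box upright in the bay, its long side reaching from the clamp pad to the back rail. Turn the clamp knob clockwise until the pad has the boxes held firmly against the back rail, add a quarter of a turn, and then set the time-lock dial to 5 hours, that is its fifth click mark clockwise from the long zero mark. Leave the other things on the counter alone and let go of everything.

Things in the scene. Friction and masses are not known exactly. Their poses are not given: they have to be found in the camera images.
- bay (a point): Centre of the carrier bay's floor, 8 mm above the counter; the carrier is fixed, placed and turned at random. x points from clamp pad to back rail, y along the bay, z up. Bay 240 mm long between end walls at y = -120, +120 mm; back rail's face at x = +28, so a box home against it has its centre at x = 0. Rails, pad and walls rise only 14 mm above the floor: fingers pass above them.
- knob_grip (a point): On the clamp knob's vertical axis at grip height, 66 mm above the counter. The knob is a plain black bar 52 mm long (this point's x), 14 mm thick (its y), standing from 50 to 78 mm above the counter, on a steel stem.
- clamp_knob (a joint): Clamp knob angle, rad, 0 to 9.4; grows clockwise seen from above, which tightens. A whole turn drives the clamp 16 mm forward. Starts between 0.2 and 2.0. Friction 0.07 N m; it stays where it is left.
- clamp_pad (a joint): How far the sprung clamp pad is pushed back by the boxes, m: 0 while it touches nothing, at most 0.009; 4 N per mm. With the boxes home it grows 4 mm for a quarter turn of the knob, so about 0.004 is wanted in the end. While the pad merely pushes boxes along the floor it reads up to about 0.002.
- pad_face (a point): Middle of the clamp pad's front face: an aluminium bar 230 mm long, 13 mm high, 8 mm thick. In the bay's frame its x = -42 mm + 16 mm per turn of the knob - the push-back; it meets boxes that are home at x = -28 mm.
- dial_grip (a point): On the time-lock dial's vertical axis at grip height, 64 mm above the counter. A round grey skirt 48 mm across with a bar 42 mm long (this point's x), 14 mm thick (its y), from 46 to 76 mm above the counter; the white line on the bar's +x half is the pointer. White hour marks round it on the housing; the long thick one, towards the bay, is zero.
- lock_dial (a joint): Time-lock dial angle, rad, 0 to 5.76; grows clockwise seen from above, one click (one hour) each 0.5236 rad, 0 at the long mark. Let go, it snaps into the nearest click. Starts at 0, 1 or 2 hours; 5 hours = 2.618.
- box1_mid (a point): Centre of a closed grey plastic coin box, 56 mm (its x) by 40 mm (its y) by 56 mm high, 0.2 to 0.4 kg, black lid line, steel disc on top; the centre is 28 mm above its underside. To stand in the bay with its x along the bay's x. 2 to 4 boxes are present, upright on the counter; absent ones read None.
- box2_mid (a point): Centre of a closed grey plastic coin box, 56 mm (its x) by 40 mm (its y) by 56 mm high, 0.2 to 0.4 kg, black lid line, steel disc on top; the centre is 28 mm above its underside. To stand in the bay with its x along the bay's x. May be absent.
- box3_mid (a point): Centre of a closed grey plastic coin box, 56 mm (its x) by 40 mm (its y) by 56 mm high, 0.2 to 0.4 kg, black lid line, steel disc on top; the centre is 28 mm above its underside. To stand in the bay with its x along the bay's x. May be absent.
- box4_mid (a point): Centre of a closed grey plastic coin box, 56 mm (its x) by 40 mm (its y) by 56 mm high, 0.2 to 0.4 kg, black lid line, steel disc on top; the centre is 28 mm above its underside. To stand in the bay with its x along the bay's x. May be absent.
- basket_bar (a point): Middle of the handle bar of the empty black basket (130 mm in y, 50 mm in x, 40 mm high, 0.1 kg). Stiff steel handle: a 9 mm round bar along y from -62 to +62 mm, 98 mm above the basket's underside, on an upright at each end. It starts in the carrier's bay. Gripped some 33 mm beside the middle, the middle stays free for the hook.
- hook_seat (a point): Where the bar's centre lies when hung, 188.5 mm above the counter, on the 8 mm round arm of a fixed steel hook stand. The arm runs along x at 180 mm height from the post (16 mm thick, 62 mm towards +x, top 188 mm) to a tip 32 mm towards -x, turned up to 204 mm. The bar ends across the arm (along y): bring it in over the tip from -x with the arm between bar and basket rim, then lower.
- carrier: The carrier: grey base plate 205 x 262 x 8 mm; origin on the counter under point bay, same axes. Its dark gear housing, top 38 mm above the counter, spans x = -150 to -85, y = -120 to +80 mm and bears the clamp knob (x = -117.5, y = +30) and the time-lock dial (x = -117.5, y = -70).
- tape_roll: Bystander: yellow roll of tape, 84 mm across, 24 mm high. Leave alone.
- ink_stamp: Bystander: turned wooden hand stamp, 34 mm across, 68 mm high. Leave alone.
- note_pack_a: Bystander: banded pack of notes, 130 x 63 x 18 mm. Leave alone.
- note_pack_b: Bystander: banded pack of notes, 130 x 63 x 18 mm. Leave alone.
- stapler: Bystander: black stapler, 130 x 32 x 37 mm. Leave alone.
There are look-alikes about, which are no part of the job. Leave any purple or yellow look-alike of the part that bears box3_mid alone.

How it is judged (in metres and radians):
On the way, in this order (a step that is already met when the one before it is completed fails the run):
1. the basket hangs by its handle on the hook stand, let go (z of basket_bar in the frame of hook_seat between -0.008 and 0.02 m and x of basket_bar in the frame of hook_seat between -0.03 and 0.058 m and y of basket_bar in the frame of hook_seat between -0.056 and 0.056 m and angle between basket_bar's own z axis and vertical below 0.8 rad and contact force between basket and the fingers below 0.05 N), for 0.3 s.
2. every coin box stands upright in the bay, let go (x of box1_mid in the frame of bay between -0.018 and 0.006 m and y of box1_mid in the frame of bay between -0.104 and 0.104 m and z of box1_mid in the frame of bay between 0.022 and 0.034 m and angle between each of box1_mid, box2_mid, box3_mid, box4_mid's own z axis and vertical below 0.12 rad and contact force between each of box1, box2, box3, box4 and the fingers below 0.05 N and x of box2_mid in the frame of bay between -0.018 and 0.006 m and y of box2_mid in the frame of bay between -0.104 and 0.104 m and z of box2_mid in the frame of bay between 0.022 and 0.034 m and x of box3_mid in the frame of bay between -0.018 and 0.006 m and y of box3_mid in the frame of bay between -0.104 and 0.104 m and z of box3_mid in the frame of bay between 0.022 and 0.034 m and x of box4_mid in the frame of bay between -0.018 and 0.006 m and y of box4_mid in the frame of bay between -0.104 and 0.104 m and z of box4_mid in the frame of bay between 0.022 and 0.034 m), for 0.2 s.
3. the boxes are clamped against the back rail, a quarter turn past touch (value of joint clamp_pad between 0.002 and 0.006 m and contact force between clamp_knob and the fingers below 0.05 N), for 0.2 s.
4. the time lock is set to 5 hours (value of joint lock_dial between 2.43473 and 2.80125 rad), for 0.2 s.
At the end, for the whole second after the job is handed in: Basket hanging by its bar on the hook arm; every box upright in the bay (0.12 rad), centre within 6 mm of home at the back rail, squared to 0.12 rad; pad pushed back 2 to 6 mm (quarter turn past touch, give or take an eighth); dial in its fifth click (0.35 click); all let go, at rest (all of step 1 and all of step 4 and x of box1_mid in the frame of bay between -0.006 and 0.006 m and y of box1_mid in the frame of bay between -0.104 and 0.104 m and z of box1_mid in the frame of bay between 0.022 and 0.034 m and angle between each of box1_mid, box2_mid, box3_mid, box4_mid's own z axis and vertical below 0.12 rad and contact force between each of box1, box2, box3, box4 and the fingers below 0.05 N and angle between the x axis of each of box1_mid, box2_mid, box3_mid, box4_mid and the x axis of bay, either way round below 0.12 rad and linear speed of each of box1, box2, box3, box4 below 0.02 m/s and x of box2_mid in the frame of bay between -0.006 and 0.006 m and y of box2_mid in the frame of bay between -0.104 and 0.104 m and z of box2_mid in the frame of bay between 0.022 and 0.034 m and x of box3_mid in the frame of bay between -0.006 and 0.006 m and y of box3_mid in the frame of bay between -0.104 and 0.104 m and z of box3_mid in the frame of bay between 0.022 and 0.034 m and x of box4_mid in the frame of bay between -0.006 and 0.006 m and y of box4_mid in the frame of bay between -0.104 and 0.104 m and z of box4_mid in the frame of bay between 0.022 and 0.034 m and value of joint clamp_pad between 0.002 and 0.006 m and linear speed of basket below 0.15 m/s).
It fails at once if another thing on the counter is pushed 4 cm or more (distance of any of tape_roll, ink_stamp, note_pack_a, note_pack_b, stapler from where it was at the start of the episode above 0.04 m).
Of box1, box2, box3, box4 only 2 to 4 are there at a start; the rules pass over those that are not, and their reading is None.
At some moment in a run one of box1, box2, box3, box4 may be knocked a few centimetres aside while the robot is not near it.
It also fails if it takes over 210 s, if anything falls off the work surface, if the arm or the gripper's body presses on something with over 40 N, if the wrist force passes 120 N, or if a joint passes its speed limit or range.

## Working session

There is one attempt and no reset: what is moved stays moved. The work goes in short steps, Python scripts to look and compute and a tool call to move; the robot and the scene stay as the last step left them, time stands still between calls to the robot, and variables do not carry over. Pictures are saved under pics/ and viewed, at most 14 in all, crops included, and the job is handed in when it is done.

Besides the shell and the picture viewer there is one more tool, called after "Emit:" as a command line: name --pt "numbers of a row" for each row, then --argument value for the rest. send_rows: Moves the arm, as the interface text tells. Its arguments: {"type":"object","properties":{"rows":{"type":"array","items":{"type":"array","items":{"type":"number"}}},"squeeze":{"type":"number"}},"required":["rows"]}

```bash
mkdir -p pics; ls
cat > h.py <<'E'
from cell import *
import numpy as np, cv2
from scipy.spatial.transform import Rotation as R
def snap(n,f):
    o=get_obs(); g=grab_frame(n); cv2.imwrite('pics/'+f,g['frame'][:,:,::-1])
    if 'mount' in g:
        T=np.eye(4); T[:3,:3]=R.from_euler('xyz',o['eef_rot']).as_matrix(); T[:3,3]=o['tool_pos']
        g['cam_to_world']=T@np.array(g['mount'])
    np.savez('pics/'+f[:-4]+'.npz',K=[g['fx'],g['fy'],g['cx'],g['cy']],T=g['cam_to_world']); return g
def ray(f,u,v):
    d=np.load('pics/'+f+'.npz'); K=d['K'];T=d['T']
    r=T[:3,:3]@[(u-K[2])/K[0],(v-K[3])/K[1],1]; return T[:3,3],r/np.linalg.norm(r)
def onz(f,u,v,z):
    c,r=ray(f,u,v); return c+r*(z-c[2])/r[2]
def tri(*obs):
    A=0;b=0
    for f,u,v in obs:
        c,r=ray(f,u,v);P=np.eye(3)-np.outer(r,r);A=A+P;b=b+P@c
    return np.linalg.solve(A,b)
def proj(f,p):
    d=np.load('pics/'+f+'.npz');K=d['K'];q=np.linalg.inv(d['T'])@np.append(p,1)
    return q[0]/q[2]*K[0]+K[2],q[1]/q[2]*K[1]+K[3]
def go(p,yaw,gp=True):
    "tool-frame shift from present pose to grasp point p (pointing down, tool x at world yaw deg)"
    o=get_obs();Rm=R.from_euler('xyz',o['eef_rot']);p=np.array(p,float)
    Rt=R.from_euler('xyz',[np.pi,0,np.radians(yaw)])
    if gp:p=p+[0,0,54]
    d=Rm.inv().apply(p-o['tool_pos']);w=np.degrees((Rm.inv()*Rt).as_rotvec())
    print('shift',d.round(1),'turn',w.round(1),'t',o['t'],'rot',np.degrees(o['eef_rot']).round(1))
E
python3 - <<'E'
from h import *
for n in('scene','side','wrist'):
    g=snap(n,n+'0.png');print(n,g['cam_to_world'].round(2).tolist(),g['fx'])
print(get_obs())
E
```

```text
pics
scene [[0.48, 0.63, -0.61, 1220.26], [0.88, -0.36, 0.32, -289.34], [-0.02, -0.69, -0.73, 918.43], [0.0, 0.0, 0.0, 1.0]] 525.3358675496573
side [[0.94, -0.25, 0.23, 213.59], [-0.34, -0.68, 0.65, -944.74], [-0.01, -0.69, -0.72, 1217.76], [0.0, 0.0, 0.0, 1.0]] 608.2347978298225
wrist [[1.0, 0.0, -0.0, 624.79], [0.0, -0.95, -0.3, 77.31], [-0.0, 0.3, -0.95, 373.19], [0.0, 0.0, 0.0, 1.0]] 336.560557324965
{'t': 0.15, 'q': array([-1.05613901e-01,  4.91405353e-01,  1.55931284e+00, -1.76122274e-05,
        1.09164845e+00, -1.05629844e-01]), 'qd': array([ 0.00027137, -0.00210339, -0.00239696, -0.00079295, -0.00091252,
        0.00138556]), 'joint_efforts': array([ 2.22927323e-03, -6.18710160e+01, -2.61691117e+01, -6.12520193e-05,
        3.21192107e-03,  1.30420885e-04]), 'tool_pos': array([6.24903534e+02, 2.13913412e-02, 3.03470564e+02]), 'eef_rot': array([-3.14082133e+00, -6.60695204e-05,  1.57082037e+00]), 'force': array([-0.25544263,  0.74948112,  0.21387868]), 'ft_torque': array([-0.0628004 , -0.00130887, -0.05238235]), 'gripper_force': 0.0, 'opening': 85.27635979746873}
```

View pics/scene0.png

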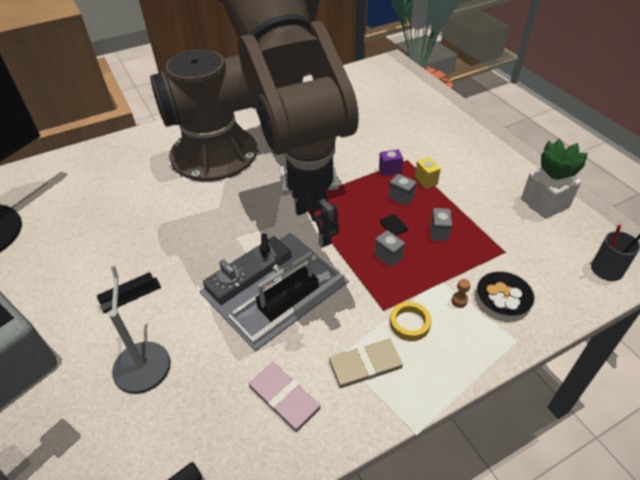

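View pics/side0.png

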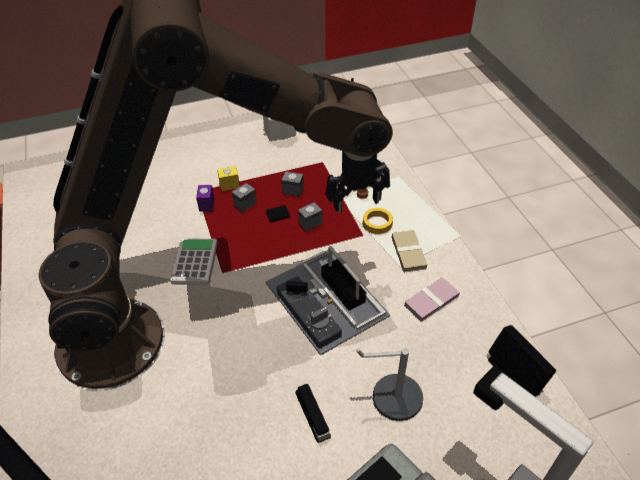

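The two views show three grey boxes on the red mat, with purple and yellow look-alikes near one of them. The carrier with the basket is at scene (275,290), and the hook stand is at scene (130,330). I'll enlarge both views.

Run:
```python
import cv2
a=cv2.imread('pics/scene0.png')[145:345,190:457];cv2.imwrite('pics/sc_c.png',cv2.resize(a,None,fx=3,fy=3,interpolation=cv2.INTER_CUBIC))
a=cv2.imread('pics/side0.png')[155:355,180:447];cv2.imwrite('pics/si_c.png',cv2.resize(a,None,fx=3,fy=3,interpolation=cv2.INTER_CUBIC))
```

```text
(no output)
```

View pics/sc_c.png

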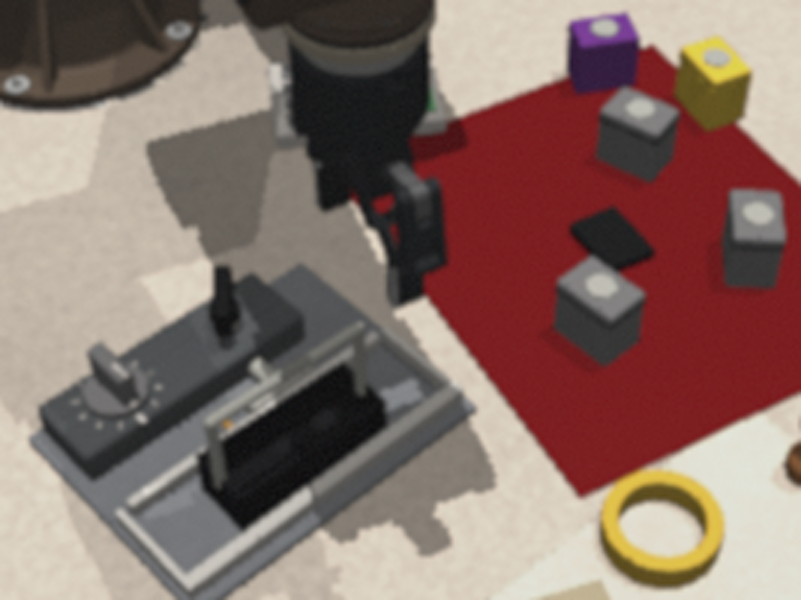

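View pics/si_c.png

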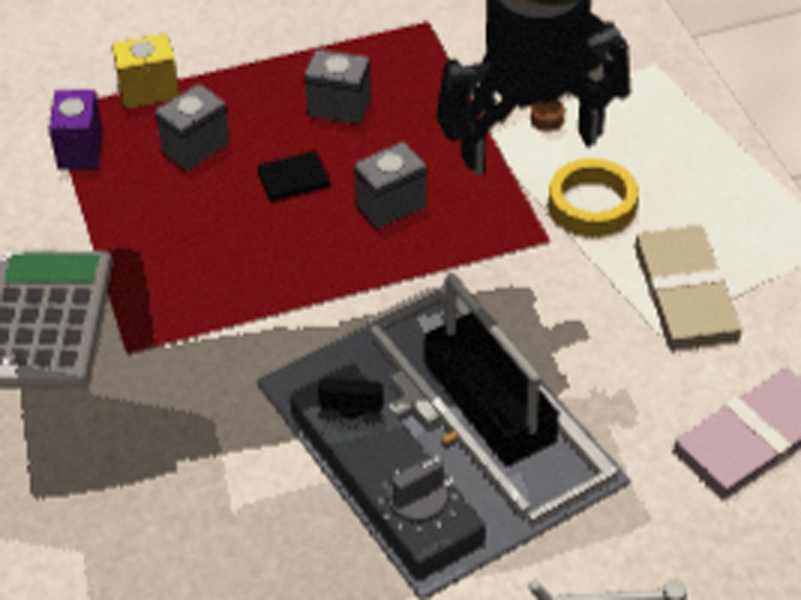

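Run:
```python
from h import *
s=lambda u,v:('scene0',190+u/3,145+v/3)
d=lambda u,v:('side0',180+u/3,155+v/3)
for n,a,b in[('A',(640,108),(190,104)),('B',(757,213),(337,64)),('C',(601,286),(391,162)),('bar-y',(212,412),(535,378)),('bar+y',(368,330),(452,282)),('purple',(605,28),(72,106)),('yellow',(717,59),(143,49)),('tape',(662,520),(593,195))]:
    p=tri(s(*a),d(*b));print(n,p.round(0),[np.linalg.norm(np.cross(ray(*q)[1],p-ray(*q)[0])).round(1) for q in(s(*a),d(*b))])
for n,a,b in[('dialcorner',(33,440),(420,597)),('railknob',(472,408),(452,278)),('knobc',(300,265),(260,383)),('raildial',None,(627,483))]:
    print(n,a and onz(*s(*a),4).round(0),onz(*d(*b),4).round(0))
for n,b in dict(A=[(157,127),(187,86),(228,118)],B=[(308,85),(313,52),(370,57)],C=[(357,181),(417,145),(426,171)]).items():
    print(n,[onz(*d(*q),56).round(0)[:2] for q in b])
def crop(f,x,y,w,h,k,o):
    a=cv2.imread('pics/'+f)[y:y+h,x:x+w];return cv2.resize(a,(w*k,h*k),interpolation=cv2.INTER_CUBIC)
a=crop('scene0.png',90,255,100,145,4,'');b=crop('side0.png',340,330,100,100,4,'')
b=cv2.copyMakeBorder(b,0,180,0,0,cv2.BORDER_CONSTANT);cv2.imwrite('pics/hook.png',np.hstack([a,b]))
```

```text
A [426. 353.  59.] [np.float64(1.2), np.float64(1.2)]
B [575. 360.  59.] [np.float64(1.2), np.float64(1.2)]
C [580. 212.  59.] [np.float64(1.2), np.float64(1.2)]
bar-y [ 590. -105.  110.] [np.float64(4.9), np.float64(4.9)]
bar+y [567.  22.  99.] [np.float64(4.3), np.float64(4.3)]
purple [320. 389.  58.] [np.float64(0.7), np.float64(0.7)]
yellow [403. 449.  57.] [np.float64(0.8), np.float64(0.8)]
tape [755. 148.  19.] [np.float64(3.2), np.float64(3.2)]
dialcorner [ 462. -201.    4.] [ 461. -205.    4.]
railknob [594.  94.   4.] [600. 103.   4.]
knobc [399.  47.   4.] [403.  44.   4.]
raildial None [ 656. -160.    4.]
A [array([389., 333.]), array([430., 380.]), array([455., 323.])]
B [array([540., 342.]), array([559., 387.]), array([609., 360.])]
C [array([543., 200.]), array([611., 226.]), array([607., 191.])]
```

View pics/hook.png

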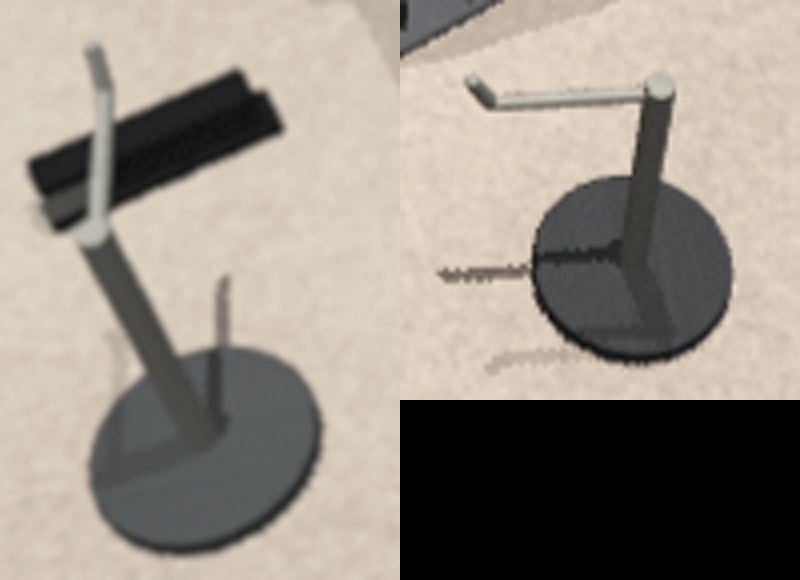

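Run:
```python
from h import *
s=lambda u,v:('scene0',90+u/4,255+v/4)
d=lambda u,v:('side0',340+(u-400)/4,330+v/4)
P=[tri(s(*a),d(*b)) for a,b in[((93,235),(660,88)),((103,95),(492,103)),((93,47),(472,80))]]
print(np.round(P,1))
x=P[0]-P[1];print('hook yaw',np.degrees(np.arctan2(x[1],x[0])),np.hypot(x[0],x[1]))
a=cv2.imread('pics/wrist0.png');cv2.imwrite('pics/w0b.png',cv2.resize(a,(800,600)))
```

```text
[[ 583.9 -366.7  184.6]
 [ 503.8 -344.5  180.2]
 [ 493.7 -340.5  200.8]]
hook yaw -15.52360698032351 83.19791947427845
```

View pics/w0b.png

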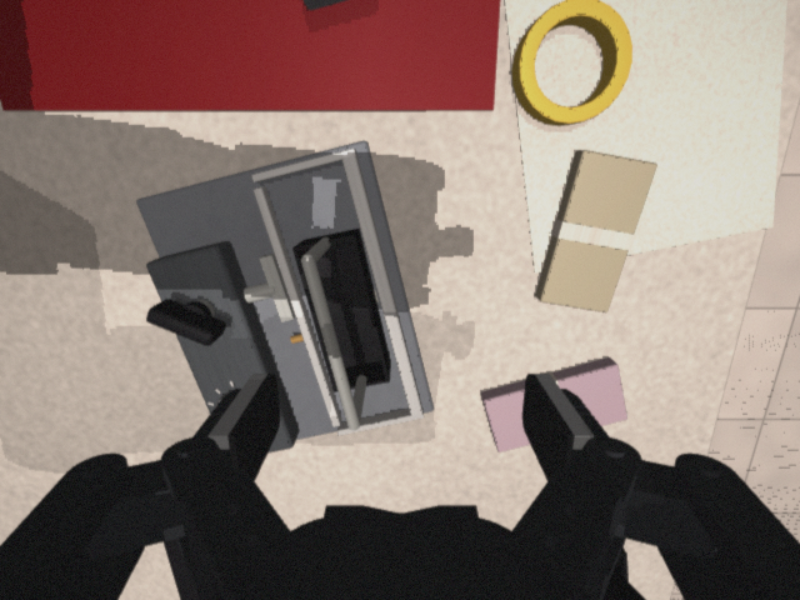

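Run:
```python
from h import *
w=lambda u,v:('wrist0',u/1.25,v/1.25)
s=lambda u,v:('scene0',190+u/3,145+v/3)
d=lambda u,v:('side0',180+u/3,155+v/3)
a=tri(s(368,327),d(452,280),w(309,258));b=tri(s(212,410),d(535,376),w(350,423));print(a,b)
print('z106',onz(*w(309,258),106),onz(*w(350,423),106))
m=(a+b)/2
print('mid',m,'yaw',np.degrees(np.arctan2(*(a-b)[[1,0]])))
print('knob',tri(d(352,383),w(192,316)),tri(s(223,270),w(192,316)),onz(*w(192,316),78))
for n,q in dict(knobc=(138,200),railknob=(366,142),raildial=(432,410),rail1=(356,150),rail2=(422,417)).items():print(n,onz(*w(*q),8).round(0))
print('knob ends',onz(*w(152,312),78),onz(*w(222,334),78))
```

```text
[566.47313675  20.51742523 103.10566853] [ 588.64961249 -103.23108167  109.25004114]
z106 [565.30315737  20.17163712 106.        ] [ 587.40379944 -103.23209994  106.        ]
mid [577.56137462 -41.35682822 106.17785484] yaw 100.15990285374359
knob [463.45734263 -33.57294085  67.86403501] [464.19736287 -32.44561843  88.74194974] [468.87490039 -29.92046747  78.        ]
knobc [402.  49.   8.]
railknob [596.  96.   8.]
raildial [ 656. -154.    8.]
rail1 [588.  89.   8.]
rail2 [ 646. -162.    8.]
knob ends [439.56564783 -26.77634522  78.        ] [489.43236504 -44.37872342  78.        ]
```

```bash
python3 -c "
from h import *
go([571.8,-9,150],100.2);go([571.8,-9,106],100.2)"
```

```text
shift [ -9.  -53.   99.5] turn [ -0.   -0.  -10.2] t 0.15 rot [-180.   -0.   90.]
shift [ -9.  -53.  143.5] turn [ -0.   -0.  -10.2] t 0.15 rot [-180.   -0.   90.]
```

Emit:
send_rows --pt "-5 -25 50 0 0 -5 60" --pt "-9 -53 95 0 0 -10.2 60" --pt "-9 -53 125 0 0 -10.2 60" --pt "-9 -53 143.5 0 0 -10.2 60" --pt "-9 -53 143.5 0 0 -10.2 60" --squeeze 40

```text
t: 0.78
tool_pos: [571.6, -9.0, 159.2]
eef_rot: [-3.139, -0.001, 1.749]
force: [1.0, 0.1, 0.7]
opening: 59.7
gripper_force: 0.0
```

Emit:
send_rows --pt "0 0 0 0 0 0 0" --pt "0 0 0 0 0 0 0" --pt "0 0 0 0 0 0 0" --pt "0 0 0 0 0 0 0" --pt "0 0 0 0 0 0 0"

```text
t: 1.4
tool_pos: [572.2, -8.9, 161.0]
eef_rot: [3.141, 0.0, 1.749]
force: [-1.1, 1.4, 5.5]
opening: 7.3
gripper_force: 39.3
```

Emit:
send_rows --pt "0 0 -10 0 0 0 0" --pt "0 0 -40 0 0 0 0" --pt "0 0 -80 0 0 0 0" --pt "0 0 -114 0 0 0 0" --pt "0 0 -114 0 0 0 0"

```text
t: 2.02
tool_pos: [572.5, -9.0, 277.2]
eef_rot: [3.137, 0.001, 1.749]
force: [0.2, 0.3, -1.0]
opening: 7.3
gripper_force: 39.1
```

Run:
```python
from h import *
snap('side','side1.png');snap('scene','scene1.png');snap('wrist','wrist1.png');print(get_obs()['tool_pos'],get_obs()['opening'])
a=cv2.imread('pics/side1.png')[180:390,240:440];b=cv2.imread('pics/scene1.png')[180:390,100:380]
a=cv2.resize(a,None,fx=2,fy=2);b=cv2.resize(b,(400,300));c=cv2.resize(cv2.imread('pics/wrist1.png'),(400,300))
cv2.imwrite('pics/l1.png',np.hstack([cv2.resize(a,(400,420)),np.vstack([b,c])[:420]])) if 0 else cv2.imwrite('pics/l1.png',np.hstack([cv2.resize(a,(400,600)),np.vstack([b,c])]))
go([437+8.8,-326+31.8,220],74.5);go([533,-318,220],74.5)
```

```text
[571.61517845  -8.95857447 273.71973847] 7.757143891758191
shift [-2.585e+02 -1.743e+02 -2.000e-01] turn [-0.1 -0.  25.7] t 2.175 rot [-179.9   -0.   100.2]
shift [-297.3  -92.7   -0.3] turn [-0.1 -0.  25.7] t 2.175 rot [-179.9   -0.   100.2]
```

View pics/l1.png

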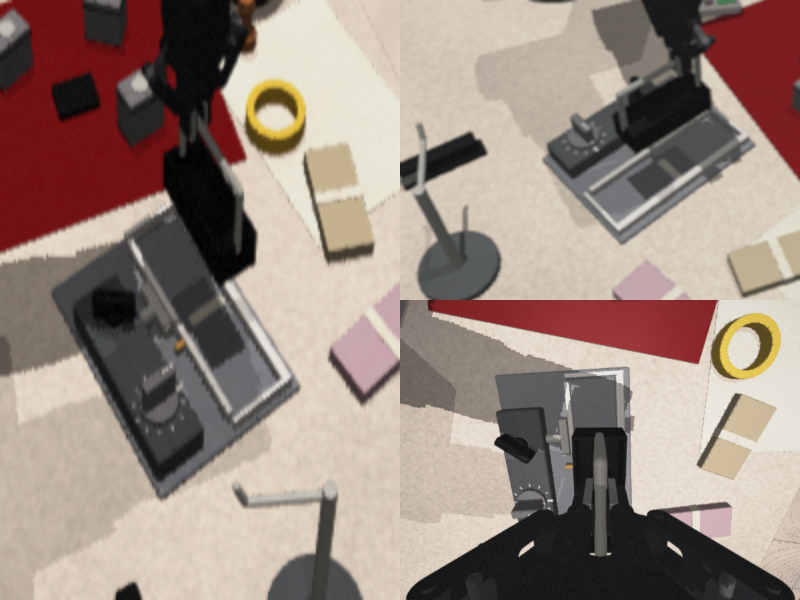

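Emit:
send_rows --pt "-40 -45 0 0 0 7 0" --pt "-90 -80 0 0 0 14 0" --pt "-140 -115 0 0 0 20 0" --pt "-195 -145 0 0 0 25.7 0" --pt "-240 -174 0 0 0 25.7 0"

```text
t: 2.8
tool_pos: [442.1, -277.9, 273.3]
eef_rot: [-3.14, -0.001, 1.298]
force: [0.7, 0.0, -1.9]
opening: 7.7
gripper_force: 39.1
```

Emit:
send_rows --pt "0 0 0 0 0 0 0" --pt "0 0 0 0 0 0 0"

```text
t: 3.05
tool_pos: [443.0, -275.7, 273.5]
eef_rot: [-3.14, -0.001, 1.3]
force: [-0.5, -0.6, -1.4]
opening: 7.3
gripper_force: 39.1
```

Run:
```python
from h import *
snap('side','side2.png');snap('scene','scene2.png');snap('wrist','wrist2.png');print(get_obs()['tool_pos'],get_obs()['opening'])
go([445.8,-294.2,220],74.5);go([533,-318,220],74.5);go([533,-318,188],74.5)
a=cv2.imread('pics/side2.png')[300:400,290:423];b=cv2.imread('pics/scene2.png')[240:390,70:270];
a=cv2.resize(a,(400,300),interpolation=2);b=cv2.resize(b,(400,300),interpolation=2);c=cv2.imread('pics/wrist2.png')[:,:]
cv2.imwrite('pics/l2.png',np.hstack([np.vstack([a,b]),cv2.resize(c,(400,300))[[i//2 for i in range(600)]] if 0 else np.vstack([cv2.resize(c,(400,300)),np.zeros((300,400,3),np.uint8)])]))
```

```text
[ 443.66016897 -274.94124258  274.10456634] 7.358425593780037
shift [-18.    7.2   0.1] turn [-0.  -0.   0.1] t 3.2 rot [-180.    -0.    74.6]
shift [-17.8  97.6   0. ] turn [-0.  -0.   0.1] t 3.2 rot [-180.    -0.    74.6]
shift [-17.8  97.6  32. ] turn [-0.  -0.   0.1] t 3.2 rot [-180.    -0.    74.6]
```

View pics/l2.png

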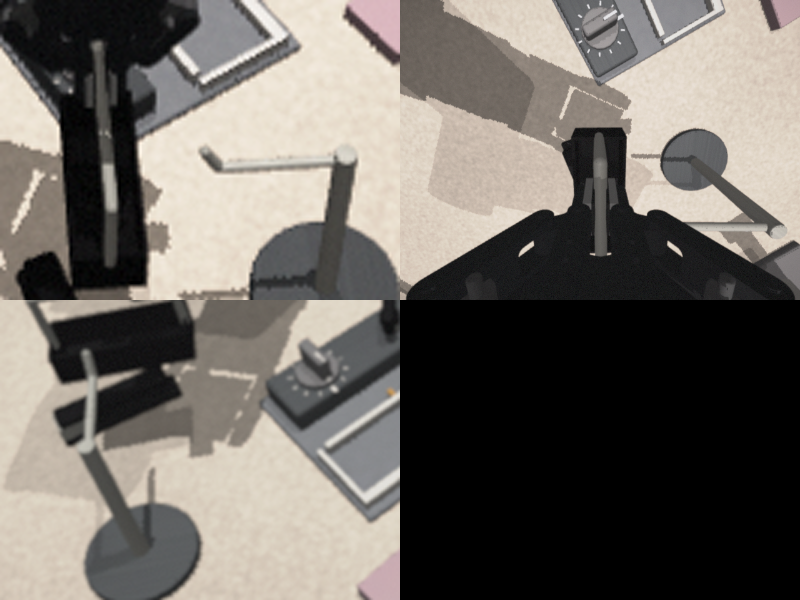

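Emit:
send_rows --pt "-18 7 0 0 0 0 0" --pt "-18 35 0 0 0 0 0" --pt "-18 70 0 0 0 0 0" --pt "-18 97 0 0 0 0 0" --pt "-18 97 0 0 0 0 0"

```text
t: 3.82
tool_pos: [533.3, -319.7, 273.8]
eef_rot: [3.141, 0.0, 1.302]
force: [-0.9, 0.2, -0.3]
opening: 7.6
gripper_force: 39.2
```

Emit:
send_rows --pt "0 0 15 0 0 0 0" --pt "0 0 25 0 0 0 0" --pt "0 0 29 0 0 0 0" --pt "0 0 29 0 0 0 0"

```text
t: 4.32
tool_pos: [531.7, -319.3, 245.2]
eef_rot: [-3.141, -0.0, 1.3]
force: [0.7, -0.6, -0.7]
opening: 7.5
gripper_force: 39.1
```

Run:
```python
from h import *
snap('side','side3.png');snap('scene','scene3.png');snap('wrist','wrist3.png');print(get_obs()['tool_pos'],get_obs()['force'])
a=cv2.imread('pics/side3.png')[300:400,310:443];b=cv2.imread('pics/scene3.png')[230:380,50:250];
cv2.imwrite('pics/l3.png',np.hstack([cv2.resize(a,(400,300),interpolation=2),cv2.resize(b,(400,300),interpolation=2)]))
```

```text
[ 531.96005309 -319.37283843  245.79804954] [-0.16571867 -0.71155152 -1.02687313]
```

View pics/l3.png

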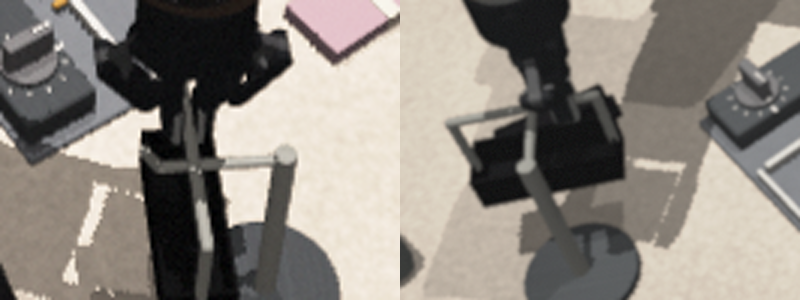

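The bar lies across the arm, between the tip and the post, with no contact yet. I'll lower it to contact and let go.

Emit:
send_rows --pt "0 0 2 0 0 0 0" --pt "0 0 4 0 0 0 0" --pt "0 0 4 0 0 0 0"

```text
t: 4.85
tool_pos: [532.2, -319.3, 242.0]
eef_rot: [3.14, 0.0, 1.3]
force: [-0.1, 1.6, 4.9]
opening: 7.1
gripper_force: 39.8
```

Emit:
send_rows --pt "0 0 0 0 0 0 15" --pt "0 0 0 0 0 0 30" --pt "0 0 0 0 0 0 40" --pt "0 0 0 0 0 0 40" --pt "0 0 0 0 0 0 40"

```text
t: 5.48
tool_pos: [531.9, -319.3, 241.4]
eef_rot: [3.142, -0.0, 1.3]
force: [0.1, 1.1, 0.6]
opening: 40.3
gripper_force: 0.0
```

Emit:
send_rows --pt "0 0 -8 0 0 0 40" --pt "0 0 -20 0 0 0 40" --pt "0 0 -50 0 0 0 40" --pt "0 0 -90 0 0 0 40" --pt "0 0 -90 0 0 0 60"

```text
t: 6.1
tool_pos: [532.4, -319.6, 335.4]
eef_rot: [3.136, 0.002, 1.3]
force: [-0.8, -0.2, 0.1]
opening: 56.8
gripper_force: 0.0
```

Run:
```python
from h import *
snap('side','side4.png');snap('scene','scene4.png');
a=cv2.imread('pics/side4.png')[290:440,310:510];b=cv2.imread('pics/scene4.png')[230:380,50:250];
c=cv2.imread('pics/side4.png')[150:240,180:300];
c=cv2.imread('pics/scene4.png')[145:295,340:490];d=cv2.imread('pics/side4.png')[145:295,180:330]
f=lambda a,k:cv2.resize(a,k,interpolation=2)
cv2.imwrite('pics/l4.png',np.vstack([np.hstack([f(a,(400,200)),f(b,(400,200))]),np.hstack([f(c,(400,400)),f(d,(400,400))])]))
```

```text
(no output)
```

View pics/l4.png

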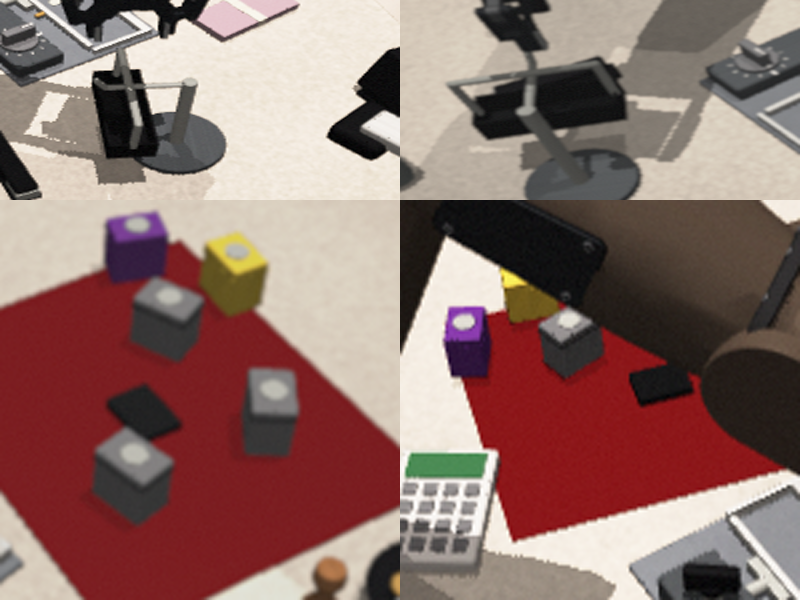

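The basket hangs on the hook and I've let go of it. Now I'll move the wrist camera over the boxes and segment their tops in code.

```bash
python3 -c "
from h import *
go([530,270,250],90)"
```

```text
shift [ 567.3 -159.1   27.7] turn [  0.1   0.  -15.5] t 6.2 rot [179.9   0.   74.5]
```

Emit:
send_rows --pt "55 -16 0 0 0 -3 85" --pt "112 -32 0 0 0 -6 85" --pt "170 -48 0 0 0 -9 85" --pt "228 -64 0 0 0 -12 85" --pt "285 -80 0 0 0 -15.5 85"

```text
t: 6.82
tool_pos: [530.5, -21.4, 330.7]
eef_rot: [-3.14, -0.0, 1.573]
force: [1.3, -0.3, -0.1]
opening: 84.8
gripper_force: 0.0
```

```bash
python3 -c "
from h import *
go([530,270,250],90)"
```

```text
shift [2.913e+02 1.000e-01 2.680e+01] turn [-0.1 -0.   0.1] t 6.825 rot [-179.9   -0.    90.1]
```

```bash
python3 -c "
from h import *
snap('wrist','wc1.png')"
```

Emit:
send_rows --pt "60 0 5 0 0 0 85" --pt "120 0 10 0 0 0 85" --pt "180 0 15 0 0 0 85" --pt "240 0 20 0 0 0 85" --pt "291 0 25 0 0 0 85"

```text
t: 7.5
tool_pos: [530.4, 269.8, 305.3]
eef_rot: [-3.14, 0.001, 1.571]
force: [0.2, -1.0, 0.3]
opening: 84.8
gripper_force: 0.0
```

Emit:
send_rows --pt "0 0 0 0 0 0 85" --pt "0 0 0 0 0 0 85"

```text
t: 7.75
tool_pos: [530.7, 267.5, 305.6]
eef_rot: [-3.14, 0.001, 1.571]
force: [-0.2, -0.8, 0.7]
opening: 85.4
gripper_force: 0.0
```

```bash
cat >> h.py <<'E'
def boxes(f):
    im=cv2.imread('pics/'+f+'.png');h=cv2.cvtColor(im,cv2.COLOR_BGR2HSV);b,g,r=[c.astype(int) for c in cv2.split(im)]
    m=((h[...,1]<70)&(h[...,2]>THR)).astype(np.uint8)
    m=cv2.morphologyEx(m,cv2.MORPH_OPEN,np.ones((3,3)))
    out=[]
    for c in cv2.findContours(m,cv2.RETR_EXTERNAL,cv2.CHAIN_APPROX_NONE)[0]:
        if cv2.contourArea(c)<300: continue
        q=np.array([onz(f,u,v,56)[:2] for u,v in c[:,0]],np.float32)
        (cx,cy),(w,hh),a=cv2.minAreaRect(q)
        if not(30<min(w,hh)<75 and 40<max(w,hh)<80): continue
        if w<hh:a+=90
        out.append((cx,cy,max(w,hh),min(w,hh),(a+90)%180-90,cv2.contourArea(q)))
    return out
THR=95
E
python3 - <<'E'
from h import *
import h
snap('wrist','wb1.png');print(get_obs()['tool_pos'])
for t in(70,85,100,115):
    h.THR=t;print(t,[np.round(x,1).tolist() for x in boxes('wb1')])
a=cv2.imread('pics/wb1.png');b=cv2.imread('pics/wc1.png')
cv2.imwrite('pics/v.png',np.vstack([np.hstack([cv2.resize(a,(400,300)),np.zeros((300,400,3),np.uint8)]),np.zeros((300,800,3),np.uint8)]) if 0 else cv2.resize(np.vstack([a[:300],b[40:340]]),None,fx=1,fy=1))
E
```

```text
[530.92898198 266.9651264  305.9748347 ]
70 [[575.9, 216.6, 54.9, 39.8, 13.9, 2045.7], [423.8, 355.9, 55.1, 39.4, 24.9, 2086.5], [783.7, 357.9, 63.5, 49.3, 75.9, 1860.0], [571.1, 363.8, 55.3, 39.2, -33.6, 2090.9]]
85 [[576.0, 216.3, 54.9, 39.0, 13.9, 1994.4], [423.6, 356.0, 54.7, 39.0, 24.9, 2057.5], [783.7, 357.3, 63.1, 49.0, 73.2, 1830.5], [571.3, 364.0, 55.2, 38.8, -33.6, 2069.2]]
100 [[576.2, 216.1, 54.6, 38.5, 13.9, 1940.0], [423.3, 356.1, 54.3, 38.6, 24.9, 2019.9], [783.5, 358.3, 62.5, 48.9, 76.6, 1792.1], [571.5, 364.1, 55.0, 38.5, -33.6, 2037.6]]
115 [[576.3, 215.8, 54.1, 37.9, 13.7, 1865.5], [423.0, 356.2, 53.8, 38.2, 24.9, 1959.9], [783.5, 358.3, 62.5, 48.9, 76.6, 1684.9], [571.8, 364.1, 54.3, 38.1, -33.7, 1979.4]]
```

View pics/v.png

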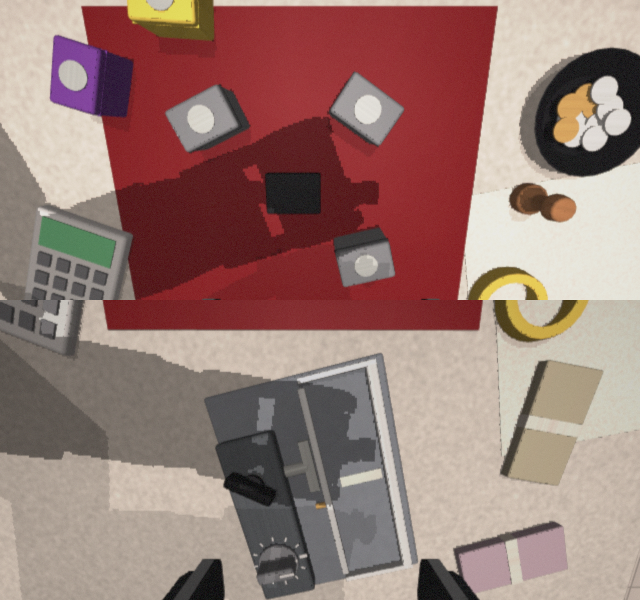

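Run:
```python
from h import *
w=lambda u,v:('wc1',u,v-260)
P=lambda n,z,*q:print(n,[onz(*w(*k),z).round(1)[:2].tolist() for k in q])
P('plate z8',8,(206,398),(382,355),(416,563))
P('rail inner top z22',22,(369,366),(404,563)); P('rail outer',22,(376,362),(411,563))
P('wall',22,(300,383),(369,366))
P('knob top',78,(226,481),(275,497)); P('dial top',76,(259,571),(296,565));P('dial skirt z46',46,(278,562))
P('pad edge',21,(303,390),(347,572))
im=cv2.imread('pics/wc1.png')[90:340,190:430]; cv2.imwrite('pics/wc1c.png',cv2.resize(im,None,fx=2.4,fy=2.4,interpolation=2))
```

```text
plate z8 [[401.8, 49.7], [596.0, 94.5], [654.4, -155.5]]
rail inner top z22 [[580.6, 82.4], [635.0, -148.0]]
rail outer [[587.8, 86.4], [643.7, -148.0]]
wall [[508.0, 65.4], [580.6, 82.4]]
knob top [[436.6, -27.9], [484.4, -44.3]]
dial top [[463.5, -129.0], [503.8, -121.6]]
dial skirt z46 [[480.3, -134.2]]
pad edge [[511.0, 58.3], [563.9, -161.5]]
```

View pics/wc1c.png

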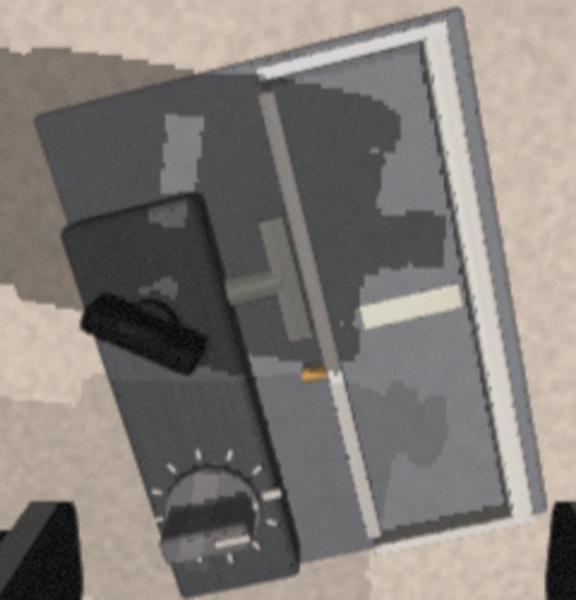

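Run:
```python
from h import *
w=lambda u,v,z:onz('wc1',190+u/2.4,90+v/2.4,z)[:2]
c1=w(423,43,22);c2=w(508,520,22);print(c1,c2,np.linalg.norm(c1-c2))
y=(c1-c2)/np.linalg.norm(c1-c2);x=np.array([y[1],-y[0]]);yaw=np.degrees(np.arctan2(x[1],x[0]))
b=(c1+c2)/2-28*x;print('bay',b,'yaw',yaw)
L=lambda n,p:print(n,((p-b)@x).round(1),((p-b)@y).round(1),p.round(1))
L('mark',w(410,307,8));L('knob',w(143,333,78));L('knobA',w(92,312,78));L('knobB',w(198,358,78));L('dial skirt',w(212,515,46));L('dialbar',w(207,530,76))
L('pad',w(272,95,21));L('pad',w(337,370,21));L('pad',w(377,535,21))
L('plateTR',w(463,10,8));L('plateTL',w(36,120,8));L('plateBR',w(545,512,8))
for Z,n in((46,'zero'),): 
  L('zero',w(271,495,38)); 
L('ptr',w(232,542,76)); L('ptr2',w(218,546,76));L('ptr3',w(249,539,76))
```

```text
[577.84113042  80.55527364] [ 632.4240358  -153.17760334] 240.0215643273659
bay [577.86619738 -42.67859836] yaw 13.144537717769792
mark 0.7 0.7 [578.4 -41.9]
knob -113.8 33.7 [459.4 -35.8]
knobA -131.6 47.0 [439.  -26.8]
knobB -94.4 18.0 [481.8 -46.6]
dial skirt -116.3 -70.3 [ 480.6 -137.6]
dialbar -112.7 -62.1 [ 482.3 -128.8]
pad -41.7 113.9 [511.4  58.8]
pad -41.5 -19.2 [541.9 -70.8]
pad -40.8 -113.8 [ 564.  -162.8]
plateTR 50.0 130.1 [597.   95.3]
plateTL -152.3 128.2 [400.4  47.5]
plateBR 50.2 -128.1 [ 655.9 -156. ]
zero -86.9 -70.1 [ 509.2 -130.7]
ptr -103.2 -70.6 [ 493.4 -134.9]
ptr2 -110.0 -71.1 [ 487.  -136.9]
ptr3 -95.3 -70.8 [ 501.1 -133.3]
```

```bash
python3 -c "
from h import *
go([576,216.3,120],13.9)"
```

```text
shift [-50.6  45.2 132. ] turn [-0.   0.1 76.1] t 7.8 rot [-179.9    0.    90. ]
```

Emit:
send_rows --pt "-10 9 20 0 0 10 65" --pt "-20 18 40 0 0 20 65" --pt "-30 27 60 0 0 30 65" --pt "-40 36 80 0 0 40 65" --pt "-50 45 100 0 0 50 65"

```text
t: 8.43
tool_pos: [576.5, 215.9, 206.0]
eef_rot: [3.141, -0.0, 0.69]
force: [-0.2, 0.0, -0.1]
opening: 64.9
gripper_force: 0.0
```

Emit:
send_rows --pt "0 0 10 0 0 10 65" --pt "0 0 20 0 0 20 65" --pt "0 0 30 0 0 26.1 65" --pt "0 0 32 0 0 26.1 65" --pt "0 0 32 0 0 26.1 65"

```text
t: 9.05
tool_pos: [576.2, 217.0, 174.7]
eef_rot: [3.142, -0.0, 0.244]
force: [1.1, 0.3, 0.2]
opening: 64.9
gripper_force: 0.0
```

```bash
python3 -c "
from h import *
go([576,216.3,40],13.9)
snap('wrist','wb2.png');print([np.round(x,1).tolist() for x in boxes('wb2')])"
```

```text
shift [-0.4  0.7 80.7] turn [ 0.  -0.   0.1] t 9.05 rot [180.  -0.  14.]
[[532.7, 16.1, 71.5, 37.2, -77.3, 1485.6], [572.4, 362.8, 54.6, 38.6, -33.4, 2043.7]]
```

Emit:
send_rows --pt "0 0 30 0 0 0 65" --pt "0 0 60 0 0 0 65" --pt "0 0 80 0 0 0 65" --pt "0 0 80 0 0 0 65" --squeeze 50

```text
t: 9.6
tool_pos: [575.7, 217.5, 93.7]
eef_rot: [3.142, 0.002, 0.244]
force: [0.2, 0.0, 0.6]
opening: 65.6
gripper_force: 0.0
```

Emit:
send_rows --pt "0 0 0 0 0 0 30" --pt "0 0 0 0 0 0 30" --pt "0 0 0 0 0 0 30" --pt "0 0 0 0 0 0 30"

```text
t: 10.1
tool_pos: [576.5, 217.8, 95.8]
eef_rot: [3.142, -0.002, 0.243]
force: [-0.7, -0.9, 6.6]
opening: 39.6
gripper_force: 51.7
```

Emit:
send_rows --pt "0 0 -15 0 0 0 30" --pt "0 0 -50 0 0 0 30" --pt "0 0 -80 0 0 0 30" --pt "0 0 -80 0 0 0 30"

```text
t: 10.6
tool_pos: [576.6, 218.0, 177.2]
eef_rot: [-3.142, -0.005, 0.243]
force: [-0.9, -0.3, -2.8]
opening: 39.4
gripper_force: 51.0
```

```bash
cat >> h.py <<'E'
def bay(x,y,z,b=(577.9,-42.7),a=13.1):
    c,s=np.cos(np.radians(a)),np.sin(np.radians(a));return [b[0]+c*x-s*y,b[1]+s*x+c*y,z]
E
python3 -c "
from h import *
go(bay(-6,66,120),13.1);go(bay(-6,66,49.5),13.1)"
```

```text
shift [-66.4 187.3   2.9] turn [-0.  -0.3  0.8] t 10.6 rot [-180.    -0.3   13.9]
shift [-66.8 187.3  73.4] turn [-0.  -0.3  0.8] t 10.6 rot [-180.    -0.3   13.9]
```

Emit:
send_rows --pt "-13 40 0 0 0 0.2 30" --pt "-30 90 0 0 0 0.8 30" --pt "-50 145 0 0 -0.3 0.8 30" --pt "-66 187 0 0 -0.3 0.8 30" --pt "-66 187 0 0 -0.3 0.8 30"

```text
t: 11.22
tool_pos: [556.3, 17.8, 173.7]
eef_rot: [-3.141, 0.007, 0.225]
force: [-0.3, 0.8, -1.1]
opening: 39.5
gripper_force: 51.3
```

```bash
python3 -c "
from h import *
go(bay(-6,66,50.5),13.1)"
```

```text
shift [ 1.8 -2.1 69.2] turn [-0.   0.4 -0.2] t 11.225 rot [-180.     0.4   12.9]
```

Emit:
send_rows --pt "0 0 25 0 0 0 30" --pt "0 0 50 0 0 0 30" --pt "0 0 64 0 0 0 30" --pt "0 0 68 0 0 0 30" --pt "0 0 68 0 0 0 30"

```text
t: 11.85
tool_pos: [556.7, 20.5, 106.6]
eef_rot: [3.142, 0.005, 0.229]
force: [0.2, -0.1, -2.8]
opening: 39.2
gripper_force: 51.2
```

```bash
python3 -c "
from h import *
go(bay(-6,66,49),13.1);print(get_obs()['force'])"
```

```text
shift [0.4 0.4 3.6] turn [0.  0.3 0. ] t 11.85 rot [180.    0.3  13.1]
[ 0.22380578 -0.1133148  -2.81837665]
```

Emit:
send_rows --pt "0 0 2 0 0 0 30" --pt "0 0 3 0 0 0 30" --pt "0 0 3 0 0 0 30"

```text
t: 12.22
tool_pos: [556.7, 20.3, 103.9]
eef_rot: [3.141, 0.004, 0.229]
force: [-1.7, 0.6, 3.0]
opening: 39.8
gripper_force: 51.6
```

Emit:
send_rows --pt "0 0 0 0 0 0 46" --pt "0 0 0 0 0 0 50" --pt "0 0 -3 0 0 0 50" --pt "0 0 -30 0 0 0 50" --pt "0 0 -80 0 0 0 60"

```text
t: 12.85
tool_pos: [556.4, 20.4, 183.2]
eef_rot: [-3.141, 0.008, 0.229]
force: [0.3, 0.4, 0.0]
opening: 60.1
gripper_force: 0.0
```

```bash
python3 -c "
from h import *
go([571.5,364,130],146.4);go([423.6,356,130],24.9);go([530,270,220],90)"
```

```text
shift [  92.6 -331.2   -1.3] turn [  -0.6    0.2 -133.3] t 12.85 rot [-179.9    0.5   13.1]
shift [ -53.3 -357.    -0. ] turn [ -0.1   0.5 -11.8] t 12.85 rot [-179.9    0.5   13.1]
shift [  30.1 -249.2  -90.8] turn [ -0.4   0.4 -76.9] t 12.85 rot [-179.9    0.5   13.1]
```

Emit:
send_rows --pt "-18 -60 -20 0 0 -2 65" --pt "-40 -120 -20 0 0 -5 65" --pt "-65 -178 -20 0 0 -8 65" --pt "-85 -235 -20 0 0.5 -11.8 65" --pt "-105 -290 -20 0 0.5 -11.8 65"

```text
t: 13.48
tool_pos: [387.8, 280.5, 204.3]
eef_rot: [-3.141, -0.004, 0.435]
force: [0.5, 1.3, -0.8]
opening: 64.7
gripper_force: 0.0
```

Emit:
send_rows --pt "-10 -35 -10 0 0 0 65" --pt "-10 -55 -20 0 0 0 65" --pt "-10 -55 -20 0 0 0 65"

```text
t: 13.85
tool_pos: [356.3, 325.6, 224.6]
eef_rot: [-3.141, -0.005, 0.437]
force: [-0.5, -0.1, 0.4]
opening: 65.0
gripper_force: 0.0
```

```bash
python3 -c "
from h import *
snap('wrist','wb3.png');print([np.round(x,1).tolist() for x in boxes('wb3')])
go([423.6,356,120],24.9);go([423.6,356,40],24.9)"
```

```text
[[422.7, 356.0, 54.8, 39.0, 25.0, 2065.2]]
shift [73.7  0.  50.4] turn [-0.  -0.2  0.1] t 13.9 rot [-180.    -0.2   25. ]
shift [7.330e+01 1.000e-01 1.304e+02] turn [-0.  -0.2  0.1] t 13.9 rot [-180.    -0.2   25. ]
```

Emit:
send_rows --pt "40 0 20 0 0 0 65" --pt "73 0 50 0 0 0 65" --pt "73 0 90 0 0 0 65" --pt "73 0 128 0 0 0 65" --pt "73 0 128 0 0 0 65"

```text
t: 14.52
tool_pos: [423.1, 354.0, 93.8]
eef_rot: [3.141, 0.002, 0.433]
force: [0.1, -0.7, 1.2]
opening: 65.1
gripper_force: 0.0
```

Emit:
send_rows --pt "0 0 0 0 0 0 30" --pt "0 0 0 0 0 0 30" --pt "0 0 0 0 0 0 30" --pt "0 0 0 0 0 0 30"

```text
t: 15.02
tool_pos: [423.9, 355.8, 97.7]
eef_rot: [-3.141, -0.006, 0.435]
force: [0.2, -3.2, 7.7]
opening: 39.3
gripper_force: 51.8
```

Emit:
send_rows --pt "0 0 -15 0 0 0 30" --pt "0 0 -50 0 0 0 30" --pt "0 0 -85 0 0 0 30" --pt "0 0 -85 0 0 0 30"

```text
t: 15.52
tool_pos: [423.5, 356.0, 184.2]
eef_rot: [-3.141, -0.009, 0.435]
force: [-0.3, 0.1, -3.7]
opening: 39.5
gripper_force: 51.3
```

```bash
python3 -c "
from h import *
print(get_obs()['tool_pos']);go(bay(-6,0,125),13.1)"
```

```text
[423.4783189  355.97853413 184.22403499]
shift [-33.8 425.4   4.5] turn [-0.1 -0.5 11.8] t 15.525 rot [-179.9   -0.5   24.9]
```

Emit:
send_rows --pt "-4 45 0 0 -0.1 1 30" --pt "-8 100 0 0 -0.2 3 30" --pt "-12 158 0 0 -0.3 5 30" --pt "-17 218 0 0 -0.4 7 30" --pt "-22 278 0 0 -0.5 9 30"

```text
t: 16.15
tool_pos: [520.2, 92.3, 180.5]
eef_rot: [-3.141, 0.006, 0.277]
force: [1.3, 0.4, -1.9]
opening: 39.5
gripper_force: 51.4
```

```bash
python3 -c "
from h import *
go(bay(-6,0,125),13.1)"
```

```text
shift [ 12.7 145.3   1.3] turn [-0.   0.4  2.7] t 16.15 rot [-180.     0.4   15.8]
```

Emit:
send_rows --pt "4 50 0 0 0 1 30" --pt "8 100 0 0 0.2 2.7 30" --pt "12.5 143 0 0 0.4 2.7 30" --pt "12.5 143 0 0 0.4 2.7 30"

```text
t: 16.65
tool_pos: [571.7, -42.5, 180.1]
eef_rot: [-3.142, -0.001, 0.227]
force: [0.3, 0.6, -2.3]
opening: 39.3
gripper_force: 51.7
```

```bash
python3 -c "
from h import *
go(bay(-6,0,53),13.1)"
```

```text
shift [-0.1  1.6 73.1] turn [-0.  -0.1 -0.1] t 16.65 rot [-1.8e+02 -1.0e-01  1.3e+01]
```

Emit:
send_rows --pt "0 1 30 0 0 0 30" --pt "0 1 60 0 0 0 30" --pt "0 1 71 0 0 0 30" --pt "0 1 74 0 0 0 30" --pt "0 1 75 0 0 0 30"

```text
t: 17.27
tool_pos: [571.9, -40.8, 106.6]
eef_rot: [3.141, -0.003, 0.231]
force: [-1.2, 0.3, -2.7]
opening: 39.2
gripper_force: 51.5
```

Emit:
send_rows --pt "0 0 0 0 0 0 46" --pt "0 0 0 0 0 0 50" --pt "0 0 -3 0 0 0 50" --pt "0 0 -40 0 0 0 50" --pt "0 0 -95 0 0 0 60"

```text
t: 17.9
tool_pos: [571.1, -41.0, 201.3]
eef_rot: [-3.141, 0.001, 0.23]
force: [0.2, 0.7, 0.7]
opening: 59.8
gripper_force: 0.0
```

```bash
python3 -c "
from h import *
go([571.5,364,180],90);snap('scene','s5.png')"
```

```text
shift [  92.8 -394.2  -32.3] turn [ -0.1  -0.  -76.8] t 17.9 rot [-179.9    0.    13.2]
```

Emit:
send_rows --pt "10 -50 -15 0 0 -10 65" --pt "22 -100 -30 0 0 -20 65" --pt "36 -155 -40 0 0 -30 65" --pt "50 -210 -50 0 0 -40 65" --pt "62 -265 -60 0 0 -50 65"

```text
t: 18.58
tool_pos: [571.1, 233.0, 261.8]
eef_rot: [3.139, -0.002, 1.109]
force: [0.1, -0.9, -0.0]
opening: 65.0
gripper_force: 0.0
```

Emit:
send_rows --pt "12 -10 0 0 0 -10 65" --pt "24 -20 0 0 0 -20 65" --pt "36 -28 0 0 0 -27 65" --pt "36 -28 0 0 0 -27 65"

```text
t: 19.08
tool_pos: [562.3, 276.5, 261.2]
eef_rot: [3.139, -0.0, 1.575]
force: [-0.0, -0.6, 0.3]
opening: 65.4
gripper_force: 0.0
```

```bash
python3 -c "
from h import *
snap('wrist','wb4.png');print([np.round(x,1).tolist() for x in boxes('wb4')])
go([571.5,364,125],146.4)"
```

```text
[[783.3, 359.3, 61.3, 48.1, 77.5, 1743.1], [571.7, 363.9, 54.9, 39.1, -33.7, 1790.2]]
shift [88.   9.1 82.2] turn [  0.1   0.  -56.3] t 19.125 rot [179.9  -0.   90.1]
```

Emit:
send_rows --pt "18 2 10 0 0 -10 65" --pt "36 4 20 0 0 -20 65" --pt "54 6 30 0 0 -30 65" --pt "72 8 50 0 0 -40 65" --pt "88 9 70 0 0 -50 65"

```text
t: 19.75
tool_pos: [571.8, 363.7, 190.7]
eef_rot: [3.14, 0.001, 2.449]
force: [0.2, 0.2, -0.3]
opening: 65.0
gripper_force: 0.0
```

Emit:
send_rows --pt "0 0 10 0 0 -6.3 65" --pt "0 0 12 0 0 -6.3 65" --pt "0 0 12 0 0 -6.3 65"

```text
t: 20.12
tool_pos: [571.7, 363.4, 179.5]
eef_rot: [3.14, 0.002, 2.553]
force: [-0.4, -0.8, -0.7]
opening: 65.0
gripper_force: 0.0
```

```bash
python3 -c "
from h import *
go([571.5,364,40],146.4)"
```

```text
shift [ 0.6  0.2 85.5] turn [ 0.1  0.1 -0.1] t 20.125 rot [1.799e+02 1.000e-01 1.463e+02]
```

Emit:
send_rows --pt "0 0 30 0 0 0 65" --pt "0 0 65 0 0 0 65" --pt "0 0 84 0 0 0 65" --pt "0 0 84 0 0 0 65"

```text
t: 20.62
tool_pos: [571.4, 363.7, 94.5]
eef_rot: [-3.141, 0.001, 2.556]
force: [-0.6, 0.5, 0.3]
opening: 65.1
gripper_force: 0.0
```

Emit:
send_rows --pt "0 0 0 0 0 0 30" --pt "0 0 0 0 0 0 30" --pt "0 0 0 0 0 0 30" --pt "0 0 0 0 0 0 30"

```text
t: 21.12
tool_pos: [572.1, 364.3, 96.7]
eef_rot: [3.138, 0.003, 2.557]
force: [-0.8, 0.2, 6.4]
opening: 39.4
gripper_force: 51.6
```

Emit:
send_rows --pt "0 0 -15 0 0 0 30" --pt "0 0 -50 0 0 0 30" --pt "0 0 -90 0 0 0 30" --pt "0 0 -90 0 0 0 30"

```text
t: 21.62
tool_pos: [572.1, 364.4, 189.2]
eef_rot: [3.135, 0.004, 2.557]
force: [-0.1, -0.6, -3.4]
opening: 39.0
gripper_force: 51.1
```

```bash
python3 -c "
from h import *
print(get_obs()['tool_pos']);go(bay(-6,-66,125),193.1)"
```

```text
[572.12405402 364.44534901 189.21006793]
shift [-273.3 -386.1    8.9] turn [  0.3   0.4 -46.6] t 21.625 rot [179.6   0.2 146.5]
```

Emit:
send_rows --pt "-25 -35 0 0 0 -9 30" --pt "-58 -82 0 0 0 -18 30" --pt "-93 -131 0 0 0 -27 30" --pt "-128 -181 0 0 0 -36 30" --pt "-162 -230 0 0 0 -45 30"

```text
t: 22.25
tool_pos: [578.9, 80.9, 184.6]
eef_rot: [3.141, 0.001, -2.936]
force: [0.1, -0.4, -1.3]
opening: 38.9
gripper_force: 51.1
```

```bash
python3 -c "
from h import *
go(bay(-6,-66,125),193.1)"
```

```text
shift [  30.8 -186.9    5.5] turn [ 0.   0.  -1.3] t 22.25 rot [ 180.     0.  -168.2]
```

Emit:
send_rows --pt "8 -48 1 0 0 -0.5 30" --pt "17 -105 2 0 0 -1.3 30" --pt "26 -160 3 0 0 -1.3 30" --pt "31 -187 3 0 0 -1.3 30" --pt "31 -187 3 0 0 -1.3 30"

```text
t: 22.88
tool_pos: [586.0, -108.5, 181.3]
eef_rot: [3.141, 0.001, -2.921]
force: [1.0, 0.5, -2.1]
opening: 39.2
gripper_force: 51.3
```

```bash
python3 -c "
from h import *
go(bay(-6,-66,52),193.1)"
```

```text
shift [-1.  -0.1 75.3] turn [ 0.   0.  -0.5] t 22.875 rot [ 180.     0.  -167.4]
```

Emit:
send_rows --pt "-1 0 30 0 0 -0.5 30" --pt "-1 0 60 0 0 -0.5 30" --pt "-1 0 73 0 0 -0.5 30" --pt "-1 0 76 0 0 -0.5 30" --pt "-1 0 77 0 0 -0.5 30"

```text
t: 23.5
tool_pos: [587.9, -106.2, 105.6]
eef_rot: [-3.141, 0.003, -2.909]
force: [-0.1, -0.1, -2.1]
opening: 40.1
gripper_force: 51.2
```

Emit:
send_rows --pt "0 0 0 0 0 0 46" --pt "0 0 0 0 0 0 50" --pt "0 0 -3 0 0 0 50" --pt "0 0 -50 0 0 0 50" --pt "0 0 -110 0 0 0 60"

```text
t: 24.12
tool_pos: [587.0, -106.5, 215.7]
eef_rot: [3.141, -0.0, -2.91]
force: [-0.2, -0.1, 0.4]
opening: 59.6
gripper_force: 0.0
```

```bash
python3 -c "
from h import *
go([530,-10,260],90);go(bay(-117.5,30,66),13.1-38)"
```

```text
shift [ 33.3 107.1 -98.2] turn [ 0.000e+00 -1.000e-01  1.033e+02] t 24.125 rot [ 179.9   -0.  -166.7]
shift [111.6  94.4  95.8] turn [ 0.000e+00  1.000e-01 -1.418e+02] t 24.125 rot [ 179.9   -0.  -166.7]
```

Emit:
send_rows --pt "8 22 -20 0 0 10.5 85" --pt "16 44 -40 0 0 21 85" --pt "24 66 -60 0 0 31.5 85" --pt "33 88 -80 0 0 42 85" --pt "33 107 -98 0 0 52.5 85"

```text
t: 24.75
tool_pos: [529.6, -9.3, 314.2]
eef_rot: [3.14, 0.002, 2.451]
force: [-0.2, -0.2, 0.4]
opening: 84.8
gripper_force: 0.0
```

Emit:
send_rows --pt "0 0 0 0 0 10.5 85" --pt "0 0 0 0 0 21 85" --pt "0 0 0 0 0 31.5 85" --pt "0 0 0 0 0 42 85" --pt "0 0 0 0 0 50.8 85"

```text
t: 25.38
tool_pos: [530.3, -10.0, 313.4]
eef_rot: [3.139, -0.0, 1.565]
force: [0.7, 0.4, -0.3]
opening: 84.7
gripper_force: 0.0
```

Run:
```python
from h import *
snap('wrist','wc2.png');print(get_obs()['tool_pos'],get_obs()['t'])
im=cv2.imread('pics/wc2.png');h,w=im.shape[:2]
p=[proj('wc2',bay(*q)) for q in((60,135,8),(-160,135,8),(60,-130,8),(-160,-130,8))];p=np.array(p)
u0,v0=np.maximum(p.min(0),0).astype(int);u1,v1=np.minimum(p.max(0),[w,h]).astype(int);k=min(800/(u1-u0),600/(v1-v0))
print(u0,v0,u1,v1,k)
cv2.imwrite('pics/wc2c.png',cv2.resize(im[v0:v1,u0:u1],None,fx=k,fy=k,interpolation=2))
```

```text
[530.2954449  -9.9706674 313.3596672] 25.425
190 96 427 351 2.3529411764705883
```

View pics/wc2c.png

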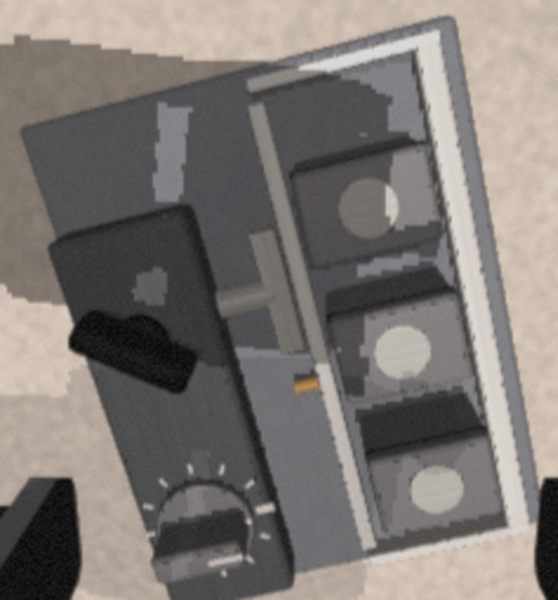

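Run:
```python
from h import *
k=600/255
w=lambda u,v,z:onz('wc2',190+u/k,96+v/k,z)
b=np.array(bay(0,0,0))[:2];a=np.radians(13.1);x=np.array([np.cos(a),np.sin(a)]);y=np.array([-x[1],x[0]])
L=lambda n,u,v,z:print(n,*[(( w(u,v,z)[:2]-b)@q).round(1) for q in(x,y)])
L('d1',368,208,64);L('d2',403,352,64);L('d3',437,490,64)
L('railtop',416,50,22);L('railbot',507,528,22)
L('pad',258,105,21);L('pad',320,362,21);L('pad',366,545,21)
L('kA',90,312,78);L('kB',194,360,78);L('kA2',72,340,78);L('kB2',178,391,78);L('kA2',72,342,50);L('kB2',178,391,50)
L('ptr',210,565,76);L('ptr',243,557,76);L('zero',264,508,38)
```

```text
d1 -7.6 66.3
d2 -5.9 3.1
d3 -3.9 -64.9
railtop 28.4 121.1
railbot 29.6 -119.0
pad -43.3 114.8
pad -44.0 -8.1
pad -43.6 -112.5
kA -125.1 53.8
kB -90.2 24.5
kA2 -135.9 44.3
kB2 -100.4 13.0
kA2 -146.7 36.6
kB2 -107.6 3.4
ptr -110.3 -71.2
ptr -94.9 -70.7
zero -86.9 -69.7
```

```bash
python3 -c "
from h import *
go(bay(-117.5,30,115),153.1)"
```

```text
shift [-31.1 -73.6 144.2] turn [  0.1   0.1 -63.8] t 25.425 rot [179.9  -0.   89.3]
```

Emit:
send_rows --pt "-6 -15 10 0 0 -10.5 50" --pt "-12 -30 20 0 0 -21 50" --pt "-18 -45 40 0 0 -31.5 50" --pt "-25 -60 70 0 0 -42 50" --pt "-31 -73.5 110 0 0 -52.5 50"

```text
t: 26.05
tool_pos: [456.9, -41.2, 202.9]
eef_rot: [3.139, 0.004, 2.496]
force: [0.4, -0.2, -0.9]
opening: 49.7
gripper_force: 0.0
```

Emit:
send_rows --pt "0 0 10 0 0 -5 50" --pt "0 0 30 0 0 -11.3 50" --pt "0 0 34 0 0 -11.3 50" --pt "0 0 34 0 0 -11.3 50"

```text
t: 26.55
tool_pos: [457.3, -40.9, 169.1]
eef_rot: [3.14, 0.002, 2.683]
force: [0.4, 0.2, -0.0]
opening: 50.0
gripper_force: 0.0
```

```bash
python3 -c "
from h import *
go(bay(-117.5,30,67),153.1);print(get_obs()['q'])"
```

```text
shift [ 1.   0.4 48.1] turn [0.1 0.1 0.6] t 26.55 rot [1.799e+02 1.000e-01 1.537e+02]
[-2.33621127e-01  4.70550817e-01  2.09430616e+00  1.38235571e-03
  5.75009974e-01 -1.34693304e+00]
```

Emit:
send_rows --pt "1 0 20 0 0 0.6 50" --pt "1 0 40 0 0 0.6 50" --pt "1 0 48 0 0 0.6 50" --pt "1 0 48 0 0 0.6 50" --squeeze 30

```text
t: 27.05
tool_pos: [456.5, -40.5, 121.0]
eef_rot: [3.141, 0.001, 2.673]
force: [0.2, 0.5, -0.4]
opening: 50.0
gripper_force: 0.0
```

Emit:
send_rows --pt "0 0 0 0 0 0 5" --pt "0 0 0 0 0 0 5" --pt "0 0 0 0 0 0 5" --pt "0 0 0 0 0 0 5" --pt "0 0 0 0 0 0 5"

```text
t: 27.68
tool_pos: [456.9, -40.3, 122.3]
eef_rot: [3.14, 0.004, 2.674]
force: [0.3, 4.1, 19.0]
opening: 13.8
gripper_force: 52.1
```

```bash
python3 -c "
from h import *
go(bay(-117.5,30,67),153.1);o=get_obs();print(o['force'],o['ft_torque'])"
```

```text
shift [0.3 0.1 1.3] turn [0.1 0.2 0.1] t 27.675 rot [179.9   0.2 153.2]
[ 0.33066248  4.06389549 18.99978009] [0.61609194 0.39360602 0.04227912]
```

Emit:
send_rows --pt "0 0 -2 0 0 10 5" --pt "0 0 -2 0 0 20 5" --pt "0 0 -2 0 0 30 5" --pt "0 0 -2 0 0 40 5" --pt "0 0 -2 0 0 50 5"

```text
t: 28.3
tool_pos: [456.8, -40.3, 122.9]
eef_rot: [3.139, 0.0, 1.796]
force: [2.5, 4.1, -6.8]
opening: 13.7
gripper_force: 38.3
```

Emit:
send_rows --pt "0 0 0 0 0 10 5" --pt "0 0 0 0 0 20 5" --pt "0 0 0 0 0 30 5" --pt "0 0 0 0 0 40 5" --pt "0 0 0 0 0 50 5"

```text
t: 28.92
tool_pos: [456.7, -40.3, 122.9]
eef_rot: [3.14, -0.002, 0.923]
force: [2.7, 4.1, -5.7]
opening: 13.5
gripper_force: 38.3
```

```bash
python3 -c "
from h import *
go(bay(-117.5,30,67),153.1-100);o=get_obs();print(o['force'],o['ft_torque'],o['opening'],o['gripper_force'],o['q'][5])"
```

```text
shift [ 0.1 -0.1  1.9] turn [ 0.1 -0.1 -0.2] t 28.925 rot [ 1.799e+02 -1.000e-01  5.290e+01]
[ 2.73535256  4.05998188 -5.69938564] [ 0.61028338 -0.45010282  0.11434328] 13.52614832406147 38.34811694920063 0.4134440148846286
```

Emit:
send_rows --pt "0 0 0 0 0 10 5" --pt "0 0 0 0 0 20 5" --pt "0 0 0 0 0 30 5" --pt "0 0 0 0 0 40 5" --pt "0 0 0 0 0 50 5"

```text
t: 29.55
tool_pos: [456.7, -40.2, 123.0]
eef_rot: [-3.141, -0.003, 0.05]
force: [3.3, 4.3, -6.4]
opening: 13.4
gripper_force: 38.3
```

Emit:
send_rows --pt "0 0 0 0 0 10 5" --pt "0 0 0 0 0 20 5" --pt "0 0 0 0 0 30 5" --pt "0 0 0 0 0 40 5" --pt "0 0 0 0 0 50 5"

```text
t: 30.18
tool_pos: [456.7, -40.2, 122.9]
eef_rot: [-3.139, -0.002, -0.822]
force: [2.7, 5.3, -6.3]
opening: 13.5
gripper_force: 38.3
```

Emit:
send_rows --pt "0 0 0 0 0 10 5" --pt "0 0 0 0 0 10 5"

```text
t: 30.42
tool_pos: [456.8, -40.2, 122.9]
eef_rot: [-3.139, -0.001, -0.994]
force: [4.7, 5.3, -6.9]
opening: 13.6
gripper_force: 38.3
```

Emit:
send_rows --pt "0 0 0 0 0 0 50" --pt "0 0 0 0 0 0 50" --pt "0 0 0 0 0 0 50" --pt "0 0 -30 0 0 0 50" --pt "0 0 -60 0 0 0 50"

```text
t: 31.05
tool_pos: [456.1, -40.5, 183.4]
eef_rot: [-3.141, -0.0, -0.991]
force: [0.2, -1.1, -0.3]
opening: 50.1
gripper_force: 0.0
```

```bash
python3 -c "
from h import *
go(bay(-117.5,30,67),123);o=get_obs();print(o['q'][5])"
```

```text
shift [-0.  -0.6 62.4] turn [ 0.000e+00 -1.000e-01 -1.798e+02] t 31.05 rot [-179.9   -0.   -56.8]
2.3279097186633555
```

Emit:
send_rows --pt "0 0 0 0 0 -10.5 50" --pt "0 0 0 0 0 -21 50" --pt "0 0 0 0 0 -31.5 50" --pt "0 0 0 0 0 -42 50" --pt "0 0 0 0 0 -52.5 50"

```text
t: 31.68
tool_pos: [456.2, -40.5, 182.9]
eef_rot: [-3.141, -0.002, -0.069]
force: [-0.3, -0.4, -0.1]
opening: 49.6
gripper_force: 0.0
```

Emit:
send_rows --pt "0 0 0 0 0 -10.5 50" --pt "0 0 0 0 0 -21 50" --pt "0 0 0 0 0 -31.5 50" --pt "0 0 0 0 0 -42 50" --pt "0 0 0 0 0 -52.5 50"

```text
t: 32.3
tool_pos: [456.2, -40.5, 182.9]
eef_rot: [3.14, -0.001, 0.847]
force: [-0.5, 0.8, -0.1]
opening: 50.4
gripper_force: 0.0
```

Emit:
send_rows --pt "0 0 0 0 0 -10.5 50" --pt "0 0 0 0 0 -21 50" --pt "0 0 0 0 0 -31.5 50" --pt "0 0 0 0 0 -42 50" --pt "0 0 0 0 0 -52.5 50"

```text
t: 32.92
tool_pos: [456.2, -40.5, 182.9]
eef_rot: [3.14, 0.0, 1.764]
force: [0.1, 0.1, 0.5]
opening: 50.2
gripper_force: 0.0
```

Emit:
send_rows --pt "0 0 0 0 0 -10.5 50" --pt "0 0 0 0 0 -21 50" --pt "0 0 20 0 0 -22.5 50" --pt "0 0 40 0 0 -22.5 50" --pt "0 0 40 0 0 -22.5 50"

```text
t: 33.55
tool_pos: [455.9, -40.4, 142.0]
eef_rot: [3.142, -0.001, 2.15]
force: [-0.7, -0.9, 1.1]
opening: 49.8
gripper_force: 0.0
```

```bash
python3 -c "
from h import *
go(bay(-117.5,30,67),123.1);o=get_obs();print(o['q'][5])"
```

```text
shift [-0.2  0.8 21. ] turn [ 0.  -0.1  0.1] t 33.55 rot [ 1.800e+02 -1.000e-01  1.232e+02]
-0.8138781479825665
```

Regrip, then turn about 155° more, watching the torque.

Emit:
send_rows --pt "0 0.8 20 0 0 0 50" --pt "0 0.8 20 0 0 0 50"

```text
t: 33.8
tool_pos: [456.9, -40.0, 122.8]
eef_rot: [3.141, -0.0, 2.15]
force: [0.4, -0.1, 0.1]
opening: 50.0
gripper_force: 0.0
```

Emit:
send_rows --pt "0 0 0 0 0 0 5" --pt "0 0 0 0 0 0 5" --pt "0 0 0 0 0 0 5" --pt "0 0 -2 0 0 0 5" --pt "0 0 -2 0 0 0 5"

```text
t: 34.42
tool_pos: [456.9, -40.2, 124.2]
eef_rot: [3.141, 0.0, 2.15]
force: [2.8, -3.8, -21.2]
opening: 13.8
gripper_force: 32.4
```

Emit:
send_rows --pt "0 0 0 0 0 10 5" --pt "0 0 0 0 0 20 5" --pt "0 0 0 0 0 30 5" --pt "0 0 0 0 0 40 5" --pt "0 0 0 0 0 50 5"

```text
t: 35.05
tool_pos: [456.9, -40.1, 124.2]
eef_rot: [3.141, -0.001, 1.272]
force: [3.0, -2.7, -21.9]
opening: 13.7
gripper_force: 32.3
```

```bash
python3 -c "
from h import *
o=get_obs();print(o['eef_rot'],o['ft_torque'],o['opening'])"
```

```text
[ 3.14096476e+00 -6.04213240e-04  1.27211533e+00] [-0.56946208 -0.43780245  0.13287279] 13.687440592119856
```

Emit:
send_rows --pt "0 0 0 0 0 10 5" --pt "0 0 0 0 0 20 5" --pt "0 0 0 0 0 30 5" --pt "0 0 0 0 0 40 5" --pt "0 0 0 0 0 50 5"

```text
t: 35.67
tool_pos: [456.9, -40.1, 124.1]
eef_rot: [-3.141, -0.001, 0.399]
force: [2.5, -2.3, -22.4]
opening: 13.4
gripper_force: 32.3
```

```bash
python3 -c "
from h import *
o=get_obs();print(o['eef_rot'],o['ft_torque'],o['opening'])
snap('side','s6.png');snap('scene','s7.png')"
```

```text
[-3.14148288e+00 -8.36462462e-04  3.99409661e-01] [-0.45680106 -0.51542168  0.0875145 ] 13.380767347919278
```

Emit:
send_rows --pt "0 0 0 0 0 10.5 5" --pt "0 0 0 0 0 21 5" --pt "0 0 0 0 0 31.5 5" --pt "0 0 0 0 0 42 5" --pt "0 0 0 0 0 52.5 5"

```text
t: 36.4
tool_pos: [456.9, -40.1, 124.2]
eef_rot: [-3.141, -0.001, -0.512]
force: [3.3, -3.4, -26.2]
opening: 13.5
gripper_force: 31.7
```

Emit:
send_rows --pt "0 0 0 0 0 2.5 5" --pt "0 0 0 0 0 2.5 5"

```text
t: 36.65
tool_pos: [456.9, -40.1, 124.2]
eef_rot: [-3.141, -0.0, -0.551]
force: [3.2, -3.0, -25.5]
opening: 13.5
gripper_force: 31.7
```

```bash
python3 -c "
from h import *
o=get_obs();print(np.degrees(o['eef_rot']),o['ft_torque'],o['opening'])"
```

```text
[-1.79951450e+02 -2.78322204e-02 -3.15663892e+01] [-0.56681529 -0.57668434  0.00465604] 13.506077507159066
```

Emit:
send_rows --pt "0 0 0 0 0 0 50" --pt "0 0 0 0 0 0 50" --pt "0 0 -40 0 0 0 50" --pt "0 0 -100 0 0 0 50" --pt "0 0 -160 0 0 0 50"

```text
t: 37.28
tool_pos: [456.3, -39.9, 287.2]
eef_rot: [-3.14, -0.002, -0.554]
force: [1.0, -0.6, 0.4]
opening: 50.0
gripper_force: 0.0
```

```bash
python3 -c "
from h import *
go([510,-10,240],90)"
```

```text
shift [ 29.9 -53.7  -6.7] turn [ 1.000e-01 -1.000e-01 -1.217e+02] t 37.275 rot [-1.799e+02 -1.000e-01 -3.170e+01]
```

Emit:
send_rows --pt "6 -10 0 0 0 -10.5 60" --pt "12 -21 0 0 0 -21 60" --pt "18 -32 0 0 0 -31.5 60" --pt "24 -43 0 0 0 -42 60" --pt "30 -54 -6 0 0 -52.5 60"

```text
t: 37.9
tool_pos: [510.7, -9.6, 291.3]
eef_rot: [3.141, -0.002, 0.369]
force: [-0.6, -0.8, -0.2]
opening: 60.0
gripper_force: 0.0
```

Emit:
send_rows --pt "0 0 0 0 0 -10.5 85" --pt "0 0 0 0 0 -21 85" --pt "0 0 0 0 0 -31.5 85" --pt "0 0 0 0 0 -42 85" --pt "0 0 0 0 0 -52.5 85"

```text
t: 38.52
tool_pos: [510.5, -9.9, 291.5]
eef_rot: [3.139, -0.001, 1.285]
force: [-0.4, -0.1, -0.2]
opening: 84.8
gripper_force: 0.0
```

Emit:
send_rows --pt "0 0 0 0 0 -10.5 85" --pt "0 0 0 0 0 -16.7 85" --pt "0 0 0 0 0 -16.7 85"

```text
t: 38.9
tool_pos: [510.5, -9.9, 291.5]
eef_rot: [3.139, -0.0, 1.569]
force: [0.8, 0.5, 0.7]
opening: 84.9
gripper_force: 0.0
```

Run:
```python
from h import *
snap('wrist','wc3.png');print(get_obs()['tool_pos'],get_obs()['t'])
import h
b=np.array(bay(0,0,0))[:2]
im=cv2.imread('pics/wc3.png');H,w=im.shape[:2]
p=np.array([proj('wc3',bay(*q)) for q in((60,135,8),(-160,135,8),(60,-130,8),(-160,-130,8))])
u0,v0=np.maximum(p.min(0),0).astype(int);u1,v1=np.minimum(p.max(0),[w,H]).astype(int);k=min(800/(u1-u0),600/(v1-v0))
print(u0,v0,u1,v1,k)
cv2.imwrite('pics/wc3c.png',cv2.resize(im[v0:v1,u0:u1],None,fx=k,fy=k,interpolation=2))
```

```text
[510.56104471  -9.91271706 291.34516835] 38.95
202 94 449 362 2.2388059701492535
```

View pics/wc3c.png

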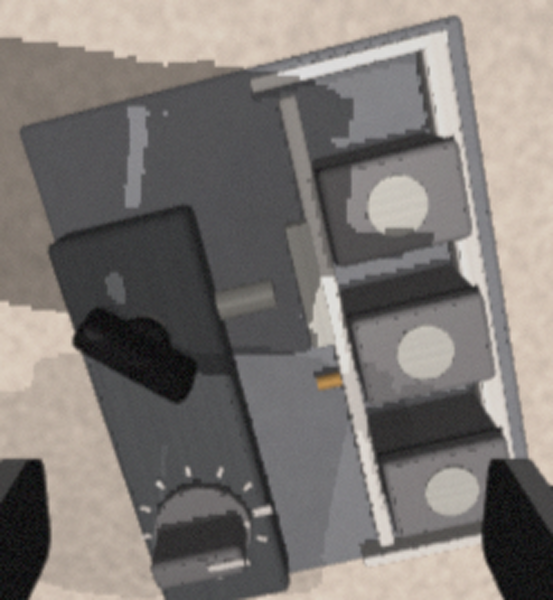

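Run:
```python
from h import *
b=np.array(bay(0,0,0))[:2];a=np.radians(13.1);x=np.array([np.cos(a),np.sin(a)]);y=np.array([-x[1],x[0]])
def mk(f,u0,v0,k): return lambda n,u,v,z:print(f,n,*[((onz(f,u0+u/k,v0+v/k,z)[:2]-b)@q).round(1) for q in(x,y)])
L=mk('wc3',202,94,2.2388);M=mk('wc2',190,96,600/255)
L('d1',398,205,64);L('d2',426,352,64);L('d3',452,491,64);L('railtop',424,50,22)
L('pad L',281,100,21);L('pad R',296,97,21);L('pad L',378,545,21);L('pad R',392,541,21)
M('pad L',250,107,21);M('pad R',264,103,21);M('pad L',365,547,21);M('pad R',374,545,21)
L('T',289,228,21);L('T2',312,348,21);M('T',250,235,21);M('T2',285,352,21);M('Tr',273,230,21)
L('orange',318,382,10);L('oR',343,380,10);M('o',295,386,10);M('oR',318,384,10)
L('kA',97,308,50);L('kB',196,352,50);L('kA2',75,338,78);L('kB2',180,402,78)
```

```text
wc3 d1 0.7 66.8
wc3 d2 1.2 3.5
wc3 d3 1.6 -64.0
wc3 railtop 28.8 121.2
wc3 pad L -34.7 115.1
wc3 pad R -28.1 114.9
wc3 pad L -34.8 -113.6
wc3 pad R -27.2 -112.9
wc2 pad L -47.0 114.8
wc2 pad R -40.6 115.0
wc2 pad L -44.4 -113.5
wc2 pad R -39.6 -113.5
wc3 T -43.5 59.8
wc3 T2 -45.5 0.8
wc2 T -61.3 59.9
wc2 T2 -59.3 0.8
wc2 Tr -50.4 59.7
wc3 orange -46.5 -21.5
wc3 oR -34.1 -23.3
wc2 o -59.9 -21.5
wc2 oR -48.4 -23.1
wc3 kA -131.3 50.1
wc3 kB -95.0 21.0
wc3 kA2 -135.3 46.8
wc3 kB2 -102.0 10.7
```

The boxes are home, with x at 0 to 1.6 against a rail reading that is off by +0.8. The pad advanced about 12.4 mm for 16.2 mm of clamp travel, so it is pushed back about 3.8 mm. The dial is next.

```bash
python3 -c "
from h import *
go(bay(-117.5,-70,130),193.1)"
```

```text
shift [-127.7  -31.1  107.2] turn [ 1.000e-01  1.000e-01 -1.033e+02] t 38.95 rot [179.9  -0.   89.8]
```

Emit:
send_rows --pt "-26 -6 0 0 0 -10.5 60" --pt "-52 -12 0 0 0 -21 60" --pt "-78 -18 0 0 0 -31.5 60" --pt "-104 -24 0 0 0 -42 60" --pt "-128 -31 20 0 0 -52.5 60"

```text
t: 39.58
tool_pos: [479.6, -138.9, 271.8]
eef_rot: [3.139, 0.004, 2.489]
force: [-0.4, 0.0, -0.8]
opening: 59.9
gripper_force: 0.0
```

Emit:
send_rows --pt "0 0 20 0 0 -10.5 40" --pt "0 0 40 0 0 -21 40" --pt "0 0 60 0 0 -31.5 40" --pt "0 0 85 0 0 -42 40" --pt "0 0 85 0 0 -50.8 40"

```text
t: 40.2
tool_pos: [479.2, -137.7, 184.5]
eef_rot: [3.14, -0.0, -2.908]
force: [0.3, 0.7, -0.5]
opening: 39.9
gripper_force: 0.0
```

```bash
python3 -c "
from h import *
go(bay(-117.5,-70,66),193.1);print(get_obs()['q'])"
```

```text
shift [-0.2  0.1 64.5] turn [ 0.1 -0.   0.3] t 40.2 rot [ 179.9   -0.  -166.6]
[-4.12820338e-01  4.84046418e-01  1.98797125e+00  1.71062124e-03
  6.70656958e-01 -2.21855340e+00]
```

Emit:
send_rows --pt "0 0 30 0 0 0.3 40" --pt "0 0 55 0 0 0.3 40" --pt "0 0 64 0 0 0.3 40" --pt "0 0 64 0 0 0.3 40" --squeeze 30

```text
t: 40.7
tool_pos: [479.8, -137.9, 121.8]
eef_rot: [3.141, 0.001, -2.917]
force: [-0.1, 0.2, 0.0]
opening: 40.1
gripper_force: 0.0
```

Emit:
send_rows --pt "0 0 0 0 0 0 5" --pt "0 0 0 0 0 0 5" --pt "0 0 0 0 0 0 5" --pt "0 0 -1 0 0 0 5" --pt "0 0 -1 0 0 0 5"

```text
t: 41.32
tool_pos: [480.0, -137.6, 122.9]
eef_rot: [-3.141, 0.002, -2.917]
force: [3.2, 4.5, -5.6]
opening: 13.4
gripper_force: 30.8
```

Emit:
send_rows --pt "0 0 0 0 0 10 5" --pt "0 0 0 0 0 20 5" --pt "0 0 0 0 0 30 5" --pt "0 0 0 0 0 40 5" --pt "0 0 0 0 0 50 5"

```text
t: 41.95
tool_pos: [480.0, -137.4, 122.9]
eef_rot: [3.14, 0.001, 2.488]
force: [4.5, 7.4, -4.9]
opening: 13.3
gripper_force: 30.9
```

Emit:
send_rows --pt "0 0 0 0 0 10 5" --pt "0 0 0 0 0 20 5" --pt "0 0 0 0 0 30 5" --pt "0 0 0 0 0 40 5" --pt "0 0 0 0 0 50 5"

```text
t: 42.58
tool_pos: [480.1, -137.2, 122.9]
eef_rot: [3.139, -0.001, 1.616]
force: [6.4, 9.3, -6.0]
opening: 13.3
gripper_force: 30.8
```

Emit:
send_rows --pt "0 0 0 0 0 10 5" --pt "0 0 0 0 0 20 5" --pt "0 0 0 0 0 30 5" --pt "0 0 0 0 0 40 5" --pt "0 0 0 0 0 50 5"

```text
t: 43.2
tool_pos: [480.4, -137.3, 122.9]
eef_rot: [3.14, -0.003, 0.743]
force: [8.0, 10.9, -6.9]
opening: 13.7
gripper_force: 30.7
```

```bash
python3 -c "
from h import *
go(bay(-117.5,-70,66),43.1)"
```

```text
shift [-1.  -0.6  2.9] turn [ 0.1 -0.2 -0.5] t 43.2 rot [179.9  -0.2  42.6]
```

Release and rise.

Emit:
send_rows --pt "0 0 0 0 0 0 40" --pt "0 0 0 0 0 0 40" --pt "0 0 0 0 0 0 40" --pt "0 0 -40 0 0 0 40" --pt "0 0 -100 0 0 0 40"

```text
t: 43.82
tool_pos: [479.1, -137.9, 223.0]
eef_rot: [-3.139, -0.0, 0.749]
force: [0.8, -0.7, 0.4]
opening: 39.9
gripper_force: 0.0
```

```bash
python3 -c "
from h import *
go([505,-60,240],90)"
```

```text
shift [ 72.  -39.5 -70.9] turn [ -0.1  -0.1 -47.1] t 43.825 rot [-179.9   -0.    42.9]
```

Emit:
send_rows --pt "15 -8 -20 0 0 -10 85" --pt "40 -16 -40 0 0 -20 85" --pt "65 -30 -60 0 0 -30 85" --pt "95 -50 -71 0 0 -40 85" --pt "120 -75 -71 0 0 -47 85"

```text
t: 44.45
tool_pos: [516.7, -0.4, 294.9]
eef_rot: [3.138, 0.0, 1.574]
force: [0.8, -0.3, -0.2]
opening: 84.8
gripper_force: 0.0
```

Emit:
send_rows --pt "0 0 0 0 0 0 85" --pt "0 0 0 0 0 0 85" --pt "0 0 0 0 0 0 85"

```text
t: 44.82
tool_pos: [516.3, -2.1, 293.8]
eef_rot: [3.14, -0.0, 1.567]
force: [0.0, 0.5, -0.7]
opening: 84.9
gripper_force: 0.0
```

Run:
```python
from h import *
snap('wrist','wc4.png');print(get_obs()['tool_pos']);snap('scene','s8.png');snap('side','s9.png')
def rect(f,z):
    im=cv2.imread('pics/'+f+'.png',0);n=121
    g=np.linspace(-30,30,n);mx=np.zeros((n,n),np.float32);my=mx.copy()
    for i,yy in enumerate(g[::-1]):
        for j,xx in enumerate(g):
            mx[i,j],my[i,j]=proj(f,bay(-117.5+xx,-70+yy,z))
    return cv2.remap(im,mx,my,cv2.INTER_LINEAR),g
for f in('wc3','wc4','s8','s9'):
    p,g=rect(f,76);X,Y=np.meshgrid(g,g[::-1]);r=np.hypot(X,Y);m=(r<21)
    t=max(np.percentile(p[m],98.5),1);s=m&(p>=t);print(f,t,X[s].mean().round(1),Y[s].mean().round(1),'cw deg',np.degrees(-np.arctan2(Y[s].mean(),X[s].mean())).round(0))
# boxes, basket unchanged?
print([[np.round(v,1) for v in q] for q in boxes('wc4')])
a,b=[cv2.imread('pics/%s.png'%n,0).astype(int) for n in('scene4','s8')];d=np.abs(a-b)[230:380,50:170];print('basket diff',(d>40).mean())
```

```text
[516.29998681  -2.09908076 293.84360278]
wc3 180.0 4.0 -5.8 cw deg 55.0
wc4 193.0 -13.3 -10.2 cw deg 143.0
s8 183.0 -7.9 13.4 cw deg -121.0
s9 149.0 -8.6 -7.0 cw deg 141.0
[[np.float64(748.3), np.float64(-296.1), np.float64(77.4), np.float64(68.4), np.float64(89.7), np.float64(3755.2)], [np.float64(723.3), np.float64(141.0), np.float64(44.2), np.float64(40.7), np.float64(-37.4), np.float64(1397.4)]]
basket diff 0.11577777777777777
```

Run:
```python
from h import *
im=cv2.imread('pics/wc4.png',0);n=121;g=np.linspace(-24,24,n)
for z in(38,76):
    uv=np.array([[proj('wc4',bay(-117.5+x,-70+y,z)) for x in g] for y in g[::-1]],np.float32)
    p=cv2.remap(im,uv[...,0],uv[...,1],cv2.INTER_LINEAR)
    if z==76:
        X,Y=np.meshgrid(g,g[::-1]);s=((np.hypot(X,Y)<22)&(p>170)).astype(np.uint8)
        for c in cv2.findContours(s,0,1)[0]:
            if len(c)>3:
                q=np.array([[g[a],g[::-1][b]] for a,b in c[:,0]],np.float32);print(cv2.minAreaRect(q))
for a,b in(('side4','s9'),('scene4','s8')):
    A,B=[cv2.imread('pics/%s.png'%k,0) for k in(a,b)]
    y,x=(320,355) if a[1]=='i' else (265,80)
    t=(A<30)[y:y+60,x:x+90];u=(B<30)[y:y+60,x:x+90];print(a,t.sum(),u.sum(),(t&u).sum())
```

```text
((0.39999961853027344, -20.400001525878906), (2.3999996185302734, 20.0), 90.0)
((-14.751449584960938, -2.658853530883789), (16.829021453857422, 14.910634994506836), 35.70669174194336)
((-18.400001525878906, 5.399999618530273), (3.5999999046325684, 1.6000003814697266), 90.0)
((-19.719999313354492, 8.839998245239258), (0.8944266438484192, 0.5366559028625488), 26.565105438232422)
((-18.329410552978516, 11.082352638244629), (3.6865413188934326, 1.3581998348236084), 75.96376037597656)
side4 595 605 557
scene4 1929 1628 1585
```

```bash
python3 -c "
from cell import *
print(hand_in())"
```

```text
the job is handed in; nothing more can be done
None
```

I handed the job in at about 45 s and don't know the verdict: the basket hangs on the hook, the three grey boxes are clamped home with the pad pushed back about 3.8 mm by my measurement, and I turned the dial 150° clockwise from zero to 5 hours, which the last images, read by code, support only roughly.

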